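# Release the magnifier's collet collar and bring the lens up to the cone

## Task

The magnifier carriage on the inspection bench is clamped to its rod by the knurled black collar on its right-hand end. Roll a fingertip across the top of the collar, towards the robot, stroke after stroke, until it has been loosened by two full turns and no more (watch its red line come round), and only then push the freed carriage along the rod until its block meets the brass stop ring in front of the cone. Do not touch the lens, and leave the other things on the bench alone - nothing is to be picked up.

Things in the scene. Friction and masses are not known exactly. Their poses are not given: they have to be found in the camera images.
- rig: magnifier bench, fixed; dark base plate 84 x 350 mm, 13 mm high; a 14 mm steel rod along its length, axis 60 mm above the bench top. Origin under the base's middle; y along the rod towards the cone stage (robot's left), x across the rod away from the robot. On y: end post (22 mm thick, 79 mm high) at -155 mm; brass stop ring (25 mm across) +75 to +87; cone stage from +133, 135 mm high
- carriage (a joint): travel of the carriage along the rod in m, towards the cone (+y of the rig): starts between 0 and 0.035, reaches 0.097 when its block meets the stop ring. Clamped fast (over 20 N) while the collar is tight; the clamp slackens as the collar is turned back and has let go by about 1.6 turns; then it slides with 1 to 3 N and stays where it is left
- collar (a joint): turn of the collar in rad: 0 = tight, its red line straight up beside the block's white line; grows as it is loosened, 6.283 a turn. Starts between 0 and 0.25, turns with 1 to 2 N along its rim, stays where it is left. To loosen, the top of the collar moves towards the robot (-x of the rig); anticlockwise seen from its free (right) end
- collar_mid (a point): middle of the knurled collar on the rod's axis, 60 mm above the bench; the collar is a black cylinder of radius 16 mm, 40 mm long along the rod, so its top lies 16 mm above this point. Rod, carriage and collar hang in rubber bushes and give downward: about 1 mm for each 2.5 N, 5 mm at most.
- block_mid (a point): point of the carriage block (46 x 46 mm, 52 mm high) midway along it, on the rod's axis, 30 mm below the block's top; 47.5 mm from the collar's middle, towards the cone
- shoulder (a point): middle of the part of the block's right-hand face that stands above the collar: upright, 46 mm wide across the rod, looking along the rod to -y of the rig; it reaches from the collar's top (7 mm below this point) to the block's top (7 mm above)
- lens: the lens in its round frame, 47 mm across and 11 mm thick, standing upright at the far (left) end of the carriage's block; origin at the centre of its right-hand side, 106 mm above the bench top, 75 mm from the collar's middle along the rod: not to be touched
- skimmer: small copper-coloured skimmer cone, 24 x 24 x 14 mm, loose on the bench; origin under its middle; not to be disturbed
- forceps: steel forceps, 13 x 122 x 8 mm, loose on the bench in front of the rig; origin under its middle; not to be disturbed
- white_vial: amber vial with white cap, 27 mm across, 58 mm high, loose behind the rig; origin under its middle; not to be disturbed
- petri: stack of two clear petri dishes, 62 mm across, 30 mm high, loose behind the rig; origin under its middle; not to be disturbed
- pen: blue marker, 10 x 135 x 8 mm, loose in front of the rig; origin under its middle; not to be disturbed

How it is judged:
By the outcome, as a careful person would: the job done as asked, in the order asked, and still so for the second after the job is handed in, with the robot touching nothing.
It also fails if it takes over 70 s, if anything falls off the work surface, if the arm or the gripper's body presses on something with over 40 N, if the wrist force passes 120 N, or if a joint passes its speed limit or range.

## Robot

A 7-joint arm with a two-finger parallel gripper is mounted at the origin on a cart in front of the work surface, level with it; the furniture and walls round the work are solid. World frame = base frame: x ahead of the robot, y to its left, z up, the work surface at z = 0. Lengths are in m, angles in degrees, forces in N, time in s.
With the tool pointing down it reaches from about 0.425 to 0.875 m from the base axis. Payload 4.7 kg.
Tool frame: the origin (TCP) lies on the centre line of the jaws, within the pads' length; the fingertips stand ahead of it and the grasp point (between the pads) lies 2 mm behind it (env.tip_reach is the x of the fingertips in the tool frame, in m); x points along the fingers, z is the direction in which the jaws open and shut, and the axes are right-handed (so a half turn about x gives the same grasp; the last joint's range is limited). The gripper opens to 87 mm and grips with 3 to 60 N. Pads are 19 mm wide; open, the fingers measure 117 mm over their backs; the gripper's body (75 mm by 190 mm) begins 51 mm behind the grasp point.
Start: joints at [-63.306, 18.392, -4.016, 83.108, 1.295, 78.541, -3.26], TCP at [0.284, 0.585, 0.209] pointing down, gripper open.
Joint ranges: [-163.93, 163.93], [-17.29, 119.83], [-79.2, 71.16], [3.27, 140.29], [-89.18, 269.18], [5.43, 117.66], [-154.24, 154.24]. Speed limits (degrees/s): [147.25, 147.25, 180, 180, 180, 180, 180].

## Interface

Orientations are given as [roll, pitch, yaw] about the fixed x, y, z axes, in that order (R = Rz(yaw) Ry(pitch) Rx(roll)).
In Python, from cell import telemetry, optics, env, models gives the robot as it stands.
- The arm moves only by the shell command python3 -m pendant 'ROWS' [FORCE]. ROWS is JSON, a list of rows, each a list of 3 entries, a list of its own where there are three numbers: the finger opening in mm, from 0 to 87, then the shift along the tool's x, y, z in mm, then the turn, a rotation vector about the tool's x, y, z in rad. A call has 1 to 10 rows; each row is the pose to reach, as a shift and turn from the pose commanded when the call began, along the tool's axes at that moment; what a row does not reach only later rows make up. A row lasts 1/12 s, in which the tool goes at most 41.7 mm and 7.16 degrees, less where a joint would pass 70% of its speed; a pose out of reach is approached as far as the arm can. A call with a gripper value outside its range is refused whole. The fingers move at their own pace and stop on an object; FORCE is the grip in N (left out, the last holds). Time passes only in rows, so rows that repeat a pose let the fingers close. It gives the time, the measured TCP pose, the force and the opening at its end, in the units of the state.
- telemetry.get_obs(): the state, without advancing time (a new reading comes with each control period).
- optics.read_camera(name): name is "side" or "top"; returns a dict with "image" (480x640x3 uint8, blue, green, red), "range_z" (480x640 float32, m along the optical axis (not along the pixel's ray), 0 where there is no reading), "fx", "fy", "cx", "cy" (pixels), "cam_to_world" (4x4, takes a point from camera to world coordinates). Camera axes: x right, y up, looking along -z (the intrinsics and any distortion apply to the point x, -y, -z); pixel columns grow to the right and rows downward; lengths in m; the calibration is good to about 2 mm. A picture is of the moment at which its call begins.
- env.sign_off(): hands the job in, once; it reports no verdict.
Trained networks look in the newest picture that a camera, given by its name, has taken for a name from the list of things; names that differ only in an ending like _2 or _b are one class to them, and where a whole thing is asked for, a point or a joint stands for the part that bears it (a point fixed in the world has none). Each returns a list of dicts, best first, with "confidence" (0 to 1); they miss things now and then, are a little off and sometimes report something else, mostly with a low value. They report only what shows in the picture. A call takes as long as a camera call.
- models.masks_of(camera, label): "pixels" (480x640 bool, what is visible of it) and "extent" ([left, top, right, bottom] as shares, 0 to 1, of the picture: columns of its width, rows of its height, round what is visible of it).
- models.landmark_of(camera, label): "centre" ([row, column] as shares, 0 to 1, of the picture: columns of its width, rows of its height: a listed point, or the origin of a listed thing).
The state is a dict: "time_s": time; "qpos": joint angles; "joint_velocities": joint speeds; "effort": joint torques, N m; "tool_pos": TCP position; "tool_rot": TCP orientation; "force": force on the tool from outside, world axes, zero at the start; "wrist_torque": the same for the moment, N m; "grip_width": finger opening in m.
Only numpy, scipy, OpenCV 4.12 (cv2) and the standard library are available. Lean on these libraries where they do the work, as an engineer would, in place of code of your own. Each camera call takes 0.05 s, during which the arm holds its last target.

## Working session

There is one attempt and no reset: what is moved stays moved. The work goes in short steps, Python scripts to look and compute and a shell command to move; the robot and the scene stay as the last step left them, time stands still between calls to the robot, and variables do not carry over. Pictures are saved under pics/ and viewed, and the job is handed in when it is done.

```bash
mkdir -p pics; ls; cat > h.py <<'E'
from cell import telemetry, optics, env, models
import numpy as np, cv2
from scipy.spatial.transform import Rotation as R
def cam(n):
    return optics.read_camera(n)
def px2w(c,r,cc,z=None,d=None):
    # r,cc pixel; at range d or plane z
    M=np.array(c["cam_to_world"]); v=np.array([(cc-c["cx"])/c["fx"],-(r-c["cy"])/c["fy"],-1.])
    if d is not None: return (M@np.r_[v*d,1])[:3]
    w=M[:3,:3]@v; o=M[:3,3]; return o+w*(z-o[2])/w[2]
def w2px(c,p):
    M=np.linalg.inv(np.array(c["cam_to_world"])); q=(M@np.r_[p,1])[:3]
    return c["cy"]+c["fy"]*q[1]/q[2]*1, c["cx"]-c["fx"]*q[0]/q[2]
E
python3 - <<'E'
from h import *
print(env.tip_reach); o=telemetry.get_obs(); print(o)
for n in ["side","top"]:
    c=cam(n); cv2.imwrite(f"pics/{n}0.png",c["image"]); print(n,{k:v for k,v in c.items() if k not in("image","range_z")})
    for l in ["collar_mid","block_mid","shoulder","lens","rig","skimmer","forceps","white_vial","petri","pen"]:
        for m in models.landmark_of(n,l)[:2]:
            r,k=m["centre"][0]*480,m["centre"][1]*640
            d=c["range_z"][min(479,int(r)),min(639,int(k))]
            print(l,round(m["confidence"],2),round(r),round(k),px2w(c,r,k,d=d).round(3))
E
```

```text
pics
0.017
{'time_s': 0.0, 'qpos': array([-63.30450685,  18.4374411 ,  -4.01648732,  83.17511219,
         1.29417688,  78.53828478,  -3.25942872]), 'joint_velocities': array([ 0.02908979,  0.04778315, -0.04311248, -0.00878748,  0.04090867,
        0.01042084,  0.02224017]), 'effort': array([-9.25181621e-05, -4.91290355e+01, -4.03938163e-01, -3.12535357e+01,
       -6.38991455e-02,  4.35043126e-02,  1.61485837e-04]), 'tool_pos': array([0.28358045, 0.58425022, 0.20807814]), 'tool_rot': array([-177.5356735 ,   89.89426221, -113.42009845]), 'force': array([-0.37860557,  0.23023596,  0.85436336]), 'wrist_torque': array([-0.01387433, -0.03337575,  0.00191703]), 'grip_width': 0.08743705513185653}
side {'fx': 588.9054341383509, 'fy': 588.9054341383509, 'cx': 315.67163058509027, 'cy': 241.41866249819535, 'cam_to_world': array([[ 0.26455385,  0.84873799, -0.45788107,  0.1477183 ],
       [-0.96433835,  0.2289229 , -0.13283767,  0.03292886],
       [-0.00792491,  0.476695  ,  0.87903303,  0.8363984 ],
       [ 0.        ,  0.        ,  0.        ,  1.        ]])}
collar_mid 0.67 277 369 [0.51 
[... 733 characters left out ...]
[-0.99937779, -0.00467894,  0.03495921,  0.16914971],
       [ 0.03479915,  0.03077136,  0.99892049,  0.92713175],
       [ 0.        ,  0.        ,  0.        ,  1.        ]])}
collar_mid 0.98 245 362 [0.52  0.065 0.073]
shoulder 0.68 252 351 [0.506 0.088 0.09 ]
lens 0.45 247 326 [0.515 0.137 0.127]
rig 0.57 242 319 [0.527 0.148 0.068]
skimmer 0.53 268 244 [0.476 0.302 0.011]
forceps 0.61 244 320 [0.524 0.146 0.064]
forceps 0.6 277 313 [ 0.455  0.159 -0.003]
white_vial 0.71 208 293 [0.597 0.199 0.038]
white_vial 0.32 250 353 [0.512 0.082 0.07 ]
petri 0.91 207 361 [0.6  0.06 0.03]
petri 0.63 252 352 [0.507 0.083 0.065]
pen 0.79 292 332 [0.426 0.12  0.007]
pen 0.65 242 327 [0.524 0.136 0.128]
```

```bash
python3 - <<'E'
import cv2
a=cv2.imread("pics/side0.png");b=cv2.imread("pics/top0.png")
cv2.imwrite("pics/side0c.png",cv2.resize(a[170:370,220:460],None,fx=3,fy=3,interpolation=2))
cv2.imwrite("pics/top0c.png",cv2.resize(b[170:330,200:460],None,fx=3,fy=3,interpolation=2))
E
```

```text
(no output)
```

View pics/side0c.png

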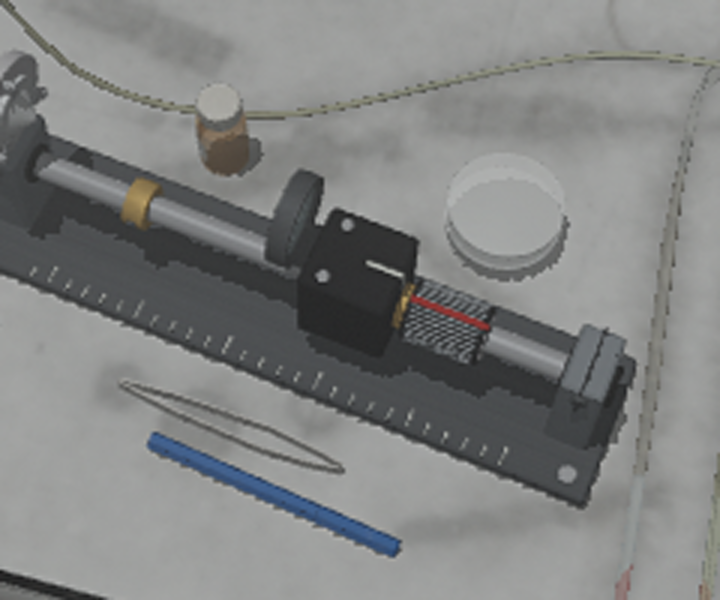

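View pics/top0c.png

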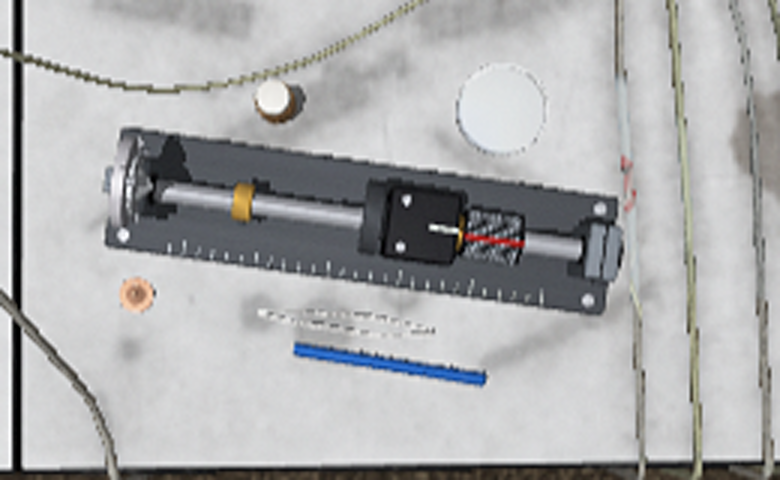

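View pics/side0.png

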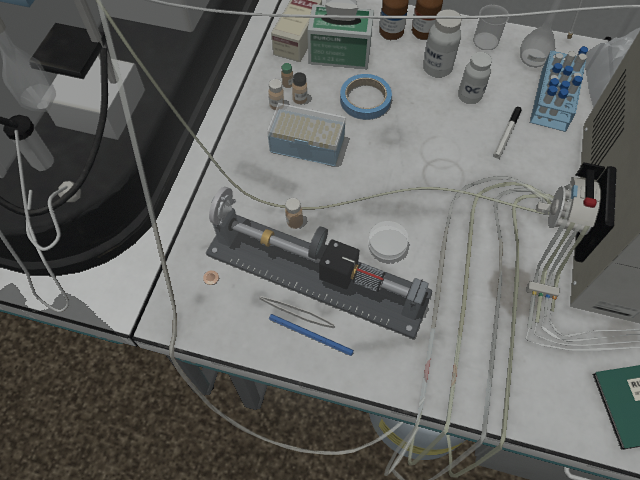

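The side view shows the rig slanting from upper left, near (225,215), to lower right, near (420,310). The collar is at about (368,277), with its red line almost on top beside the white line. The forceps and pen lie in front of the rig; the vial and petri dishes are behind it. Next I'll fit the rod axis and measure the collar's position.

```bash
cat >> h.py <<'E'
def cloud(c,step=1):
    d=c["range_z"]; r,k=np.mgrid[0:480,0:640]
    P=np.stack([(k-c["cx"])/c["fx"]*d,-(r-c["cy"])/c["fy"]*d,-d],-1)
    M=np.array(c["cam_to_world"]); W=P@M[:3,:3].T+M[:3,3]; W[d<=0]=np.nan
    return W
E
python3 - <<'E'
from h import *
o=telemetry.get_obs(); Rt=R.from_euler('xyz',o["tool_rot"],degrees=True).as_matrix(); print("tool R\n",Rt.round(3))
res=[]
for n in ["top","side"]:
    c=cam(n); W=cloud(c); im=c["image"].astype(int)
    b,g,r=im[...,0],im[...,1],im[...,2]
    reg=(W[...,0]>.42)&(W[...,0]<.62)&(W[...,1]>-.05)&(W[...,1]<.36)
    table=W[reg&(abs(W[...,2])<.008)]; print(n,"table z",np.median(table[:,2]))
    # base plate points height ~.013 dark
    m=reg&(abs(W[...,2]-.013)<.006)&(im.max(-1)<110)
    pts=W[m][:,:2].astype(np.float32); print(m.sum(), cv2.minAreaRect(pts))
    red=reg&(r>110)&(g<70)&(b<80)&(W[...,2]>.05)
    print("red",W[red].mean(0).round(4),red.sum())
    br=reg&(r>130)&(b<100)&(g>80)&(W[...,2]>.05); print("brass",br.sum(),[W[br&(W[...,1]>.17)].mean(0).round(4)], W[br&(W[...,1]<.17)].mean(0).round(4))
    rod=reg&(W[...,2]>.057)&(W[...,2]<.072)&(r>120)&(abs(r-b)<30)
    P=W[rod]; mu=np.median(P,0); print("rod",rod.sum()); l=cv2.fitLine(P.astype(np.float32),cv2.DIST_HUBER,0,.001,.001).ravel().round(4);print(l, "yaw dir deg",np.degrees(np.arctan2(-l[0],l[1])))
    wt=reg&(im.min(-1)>150)&(W[...,2]>.08)&(W[...,2]<.1); print("white",wt.sum(),W[wt].mean(0))
    for z in np.arange(.06,.14,.01):
        s=reg&(W[...,2]>z)&(W[...,2]<z+.01); print(round(z,3),s.sum(),np.nanmin(W[s],0).round(3) if s.any() else'',np.nanmax(W[s],0).round(3) if s.any() else'')
E
```

```text
tool R
 [[ 0.    -0.9    0.437]
 [ 0.     0.437  0.9  ]
 [-1.    -0.     0.   ]]
top table z 5.860573094718102e-05
4040 ((0.5132989287376404, 0.14641281962394714), (0.3560166358947754, 0.1592387855052948), 72.63809204101562)
red [0.5118 0.0593 0.0759] 32
brass 70 [array([0.5369, 0.2233, 0.0705])] [0.5119 0.0703 0.0732]
rod 541
[0.1441 0.9895 0.006  0.5251 0.1413 0.0662] yaw dir deg -8.285686
white 40 [0.53426193 0.14560793 0.09068791]
0.06 778 [ 0.427 -0.025  0.06 ] [0.616 0.344 0.07 ]
0.07 540 [ 0.433 -0.023  0.07 ] [0.616 0.346 0.08 ]
0.08 437 [ 0.442 -0.02   0.08 ] [0.617 0.348 0.09 ]
0.09 278 [0.446 0.086 0.09 ] [0.617 0.353 0.1  ]
0.1 63 [0.454 0.132 0.1  ] [0.618 0.354 0.11 ]
0.11 136 [0.461 0.132 0.11 ] [0.619 0.358 0.12 ]
0.12 238 [0.467 0.133 0.12 ] [0.619 0.359 0.13 ]
0.13 120 [0.472 0.135 0.13 ] [0.62 0.36 0.14]
0.14 10 [0.481 0.34  0.14 ] [0.619 0.36  0.147]
side table z 0.0001172111805812226
7192 ((0.5158397555351257, 0.13476426899433136), (0.36857694387435913, 0.17644467949867249), 82.01380920410156)
red [0.5132 0.06   0.0761] 61
brass 86 [array([0.537 , 0.2233, 0.0706])] [0.5167 0.0823 0.0702]
rod 707
[0.1573 0.9876 0.0023 0.5289 0.1584 0.0664] yaw dir deg -9.049769
white 12 [0.52033544 0.09305627 0.09035526]
0.06 1501 [ 0.428 -0.025  0.06 ] [0.616 0.345 0.07 ]
0.07 1152 [ 0.435 -0.024  0.07 ] [0.617 0.346 0.08 ]
0.08 890 [ 0.441 -0.02   0.08 ] [0.618 0.351 0.09 ]
0.09 513 [0.448 0.084 0.09 ] [0.62  0.355 0.1  ]
0.1 223 [0.453 0.131 0.1  ] [0.619 0.356 0.11 ]
0.11 291 [0.459 0.131 0.11 ] [0.619 0.358 0.12 ]
0.12 397 [0.468 0.133 0.12 ] [0.62  0.359 0.13 ]
0.13 167 [0.473 0.136 0.13 ] [0.619 0.36  0.14 ]
0.14 20 [0.479 0.339 0.14 ] [0.62  0.36  0.148]
```

```bash
cat >> h.py <<'E'
YAW=np.radians(-8.4)
RY=np.array([-np.sin(YAW),np.cos(YAW),0]); RX=np.array([np.cos(YAW),np.sin(YAW),0])
CM=np.array([.5138,.0597,.060])
def Rgoal(): # tool x down, z along RX
    x=np.array([0,0,-1.]); z=RX; y=np.cross(z,x); return np.stack([x,y,z],1)
def togo(p,Rg=None):
    o=telemetry.get_obs(); Rt=R.from_euler('xyz',o["tool_rot"],degrees=True).as_matrix()
    s=Rt.T@(np.array(p)-o["tool_pos"])*1000
    t=R.from_matrix(Rt.T@(Rg if Rg is not None else Rgoal())).as_rotvec()
    return s.round(1),t.round(3)
E
python3 - <<'E'
from h import *
print(Rgoal().round(3)); print(togo(CM+[0,0,.016+.017+.045]))
for n in ["top","side"]:
    c=cam(n);W=cloud(c)
    # high things
    m=(W[...,2]>.15)&(W[...,0]>.2)&(W[...,0]<.8)&(W[...,1]>-.15)&(W[...,1]<.7)
    P=W[m]; print(n,len(P))
    if len(P):
        H,xe,ye=np.histogram2d(P[:,0],P[:,1],bins=[6,9],range=[[.2,.8],[-.15,.75]]);print(H.astype(int))
        print(P[::max(1,len(P)//25)].round(2).tolist())
E
```

```text
[[ 0.     0.146  0.989]
 [ 0.     0.989 -0.146]
 [-1.     0.     0.   ]]
(array([  71.2, -436.2, -372. ]), array([1.266, 0.   , 0.   ]))
top 63127
[[   0    0    0    0    0 4590    0    0    0]
 [   0    0    0    0    0 5981 6744   16    0]
 [   0    0    0    0    0  330 7528 2295   42]
 [   0    0    0    0    0 3628 7795 2417    0]
 [   0    0    0    0 1106 8469 4727  757    0]
 [   0    0    0   29  206 1421 3141 1905    0]]
[[0.66, 0.37, 0.64], [0.64, 0.37, 0.64], [0.63, 0.36, 0.6], [0.78, 0.47, 0.16], [0.75, 0.58, 0.2], [0.71, 0.58, 0.23], [0.68, 0.58, 0.25], [0.58, 0.39, 0.59], [0.57, 0.39, 0.59], [0.63, 0.44, 0.16], [0.59, 0.52, 0.3], [0.56, 0.52, 0.32], [0.54, 0.54, 0.31], [0.53, 0.38, 0.21], [0.5, 0.45, 0.16], [0.48, 0.55, 0.16], [0.45, 0.53, 0.16], [0.44, 0.51, 0.38], [0.42, 0.5, 0.44], [0.36, 0.46, 0.3], [0.37, 0.46, 0.44], [0.31, 0.43, 0.34], [0.31, 0.43, 0.39], [0.33, 0.44, 0.49], [0.32, 0.44, 0.52], [0.25, 0.4, 0.42]]
side 34987
[[   0    0    0    0    0    0    0    0    0]
 [   0    0    0    0    0    0  331    0    0]
 [   0    0    0    0    0  576 4390  745    0]
 [   0    0    0    0    0 2808 9999 1864    0]
 [   0    0    0    0   24 2278 5294 1994    0]
 [   0    0    0   28  247 1467 1869 1073    0]]
[[0.57, 0.51, 0.4], [0.64, 0.46, 0.34], [0.69, 0.58, 0.26], [0.64, 0.51, 0.3], [0.64, 0.46, 0.3], [0.76, 0.52, 0.16], [0.75, 0.49, 0.16], [0.75, 0.43, 0.16], [0.58, 0.51, 0.29], [0.71, 0.47, 0.16], [0.62, 0.51, 0.22], [0.56, 0.5, 0.27], [0.55, 0.5, 0.26], [0.58, 0.51, 0.22], [0.57, 0.45, 0.23], [0.52, 0.55, 0.24], [0.58, 0.46, 0.18], [0.54, 0.45, 0.21], [0.51, 0.58, 0.19], [0.55, 0.45, 0.16], [0.5, 0.45, 0.2], [0.51, 0.45, 0.16], [0.48, 0.46, 0.18], [0.45, 0.47, 0.18], [0.42, 0.55, 0.16], [0.37, 0.49, 0.16]]
```

View pics/top0.png

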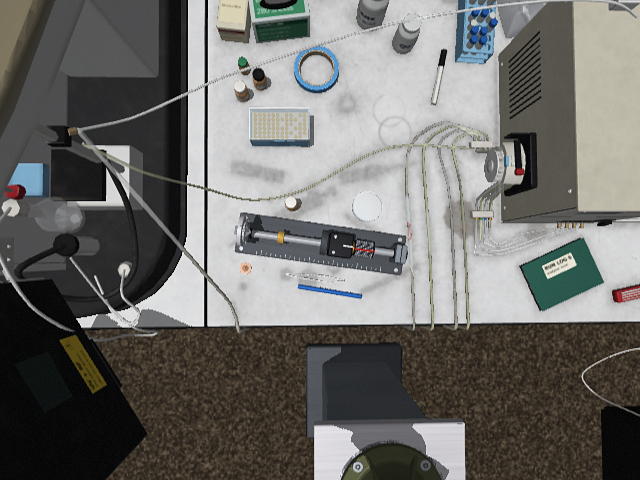

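```bash
python3 - <<'E'
from h import *
for n in ["top","side"]:
    c=cam(n);W=cloud(c)
    z=np.nan_to_num(W[...,2]); v=np.clip(z/.6*255,0,255).astype(np.uint8)
    cv2.imwrite(f"pics/{n}_h.png",cv2.applyColorMap(v,cv2.COLORMAP_TURBO))
    pts=[(470,50),(400,100),(400,50),(350,30),(300,20),(280,240),(310,238),(250,190),(200,135),(160,100),(330,150),(420,350)] if n=="top" else [(100,130),(200,155),(300,170),(50,110),(350,180),(10,300),(30,60)]
    for r,k in pts: print(n,r,k,W[r,k].round(3), W[max(r-3,0):r+4,max(k-3,0):k+4,2].max().round(3))
E
```

```text
top 470 50 [0.292 0.421 0.483] nan
top 400 100 [0.316 0.436 0.348] 0.355
top 400 50 [0.344 0.45  0.434] 0.441
top 350 30 [0.394 0.485 0.413] 0.42
top 300 20 [0.448 0.518 0.38 ] 0.399
top 280 240 [0.451 0.311 0.003] 0.003
top 310 238 [0.389 0.316 0.001] 0.013
top 250 190 [0.514 0.415 0.   ] 0.185
top 200 135 [0.593 0.453 0.197] 0.307
top 160 100 [0.635 0.46  0.304] 0.372
top 330 150 [0.368 0.455 0.117] 0.13
top 420 350 [ 0.15   0.082 -0.021] -0.004
side 100 130 [0.64  0.451 0.188] 0.277
side 200 155 [0.556 0.411 0.063] 0.066
side 300 170 [0.415 0.335 0.034] 0.045
side 50 110 [0.599 0.416 0.329] 0.333
side 350 180 [0.356 0.304 0.001] nan
side 10 300 [1.03  0.313 0.058] 0.061
side 30 60 [0.643 0.517 0.298] 0.3
```

View pics/top_h.png

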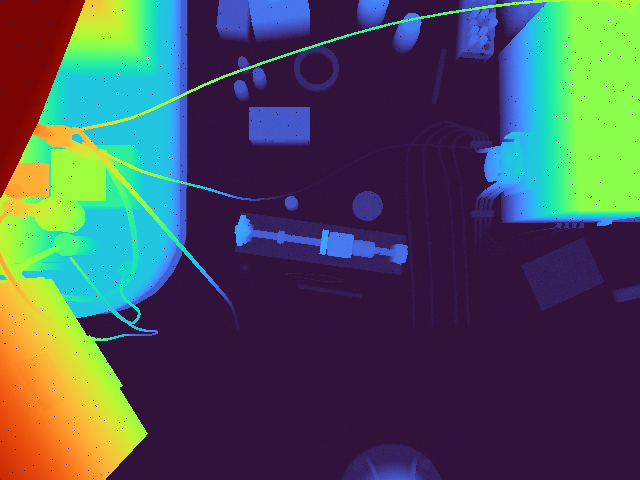

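View pics/side_h.png

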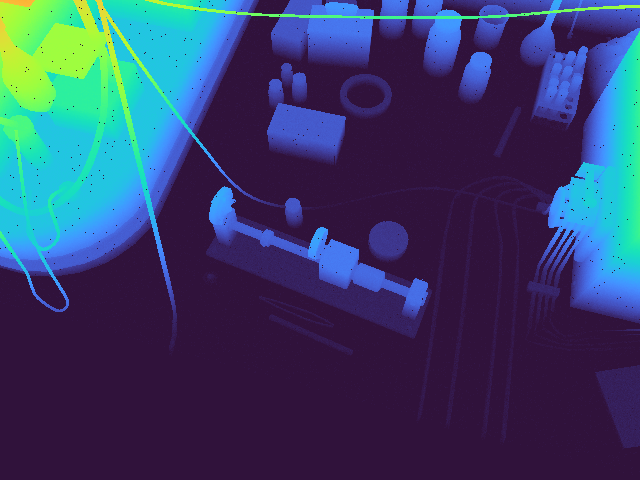

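```bash
python3 - <<'E'
from h import *
c=cam("top");W=cloud(c)
m=np.zeros((480,640),bool); m[285:480,0:150]=1
m&=(W[...,2]>.3)
P=W[m]; q=P[~np.isnan(P).any(1)]; mu=q.mean(0); u,s,v=np.linalg.svd(q[::5]-mu,full_matrices=False); print(mu,s/np.sqrt(len(q)/5),v.round(3))
for r,k in [(285,55),(320,75),(360,98),(400,120),(434,143),(455,125),(475,108),(475,10),(440,10),(400,10),(350,10),(310,10)]: print(r,k,W[r,k].round(3),c["image"][r,k])
im=c["image"][270:480,0:200]; cv2.imwrite("pics/slab.png",cv2.resize(np.clip(im.astype(int)*3,0,255).astype(np.uint8),None,fx=3.5,fy=2.8))
E
```

```text
[0.34618556 0.45447805 0.41073744] [0.06730148 0.05283737 0.00167917] [[-0.691 -0.424  0.585]
 [-0.5   -0.304 -0.811]
 [ 0.522 -0.853 -0.002]]
285 55 [0.46  0.525 0.293] [16 16 15]
320 75 [0.411 0.496 0.295] [5 3 5]
360 98 [0.356 0.463 0.298] [9 8 9]
400 120 [0.303 0.428 0.307] [4 4 5]
434 143 [0.255 0.398 0.303] [11 12 11]
455 125 [0.254 0.397 0.365] [13 12 12]
475 108 [0.253 0.396 0.414] [10 10  9]
475 10 [0.308 0.431 0.525] [9 8 9]
440 10 [0.33  0.445 0.506] [11  9  9]
400 10 [0.359 0.463 0.479] [12 12 11]
350 10 [0.4   0.489 0.44 ] [5 4 3]
310 10 [0.439 0.512 0.407] [9 9 6]
```

View pics/slab.png

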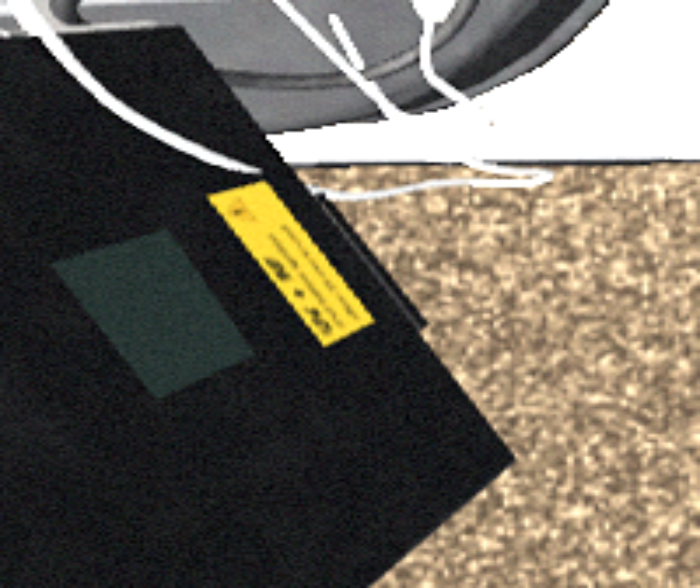

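A dark vertical panel with a yellow label is in front of the start pose, at the lower left of the top view. Its lower edge is around z = 0.30. I'll make a small move towards the base to find out whether it is part of the arm or furniture.

```bash
python3 -m pendant '[[0,[0,0,-20],[0,0,0]],[0,[0,0,-20],[0,0,0]],[0,[0,0,-20],[0,0,0]]]' 20; python3 - <<'E'
from h import *
c=cam("top");W=cloud(c);cv2.imwrite("pics/top1.png",c["image"])
for r,k in [(285,55),(320,75),(360,98),(400,120),(434,143),(455,125),(475,10),(440,10),(400,10)]: print(r,k,W[r,k].round(3))
o=telemetry.get_obs();print(o["time_s"],o["qpos"],o["tool_pos"],o["force"])
E
```

```text
time_s: 1.7
tool_pos: [0.275, 0.5666, 0.2095]
tool_rot: [-10.5, 90.0, 53.6]
force: [-0.4, -0.1, 0.6]
grip_width: 0.0742
285 55 [0.46  0.525 0.293]
320 75 [0.411 0.496 0.295]
360 98 [0.357 0.461 0.302]
400 120 [0.303 0.428 0.307]
434 143 [0.253 0.4   0.299]
455 125 [0.253 0.398 0.364]
475 10 [0.309 0.43  0.527]
440 10 [0.33  0.445 0.505]
400 10 [0.359 0.462 0.48 ]
1.75 [-63.15990575  15.97296677  -4.14319943  86.15649584   1.17283323
  77.85782172  -3.275019  ] [0.27522193 0.56702913 0.20949511] [ 0.17730809  0.07318884 -0.01953312]
```

View pics/top1.png

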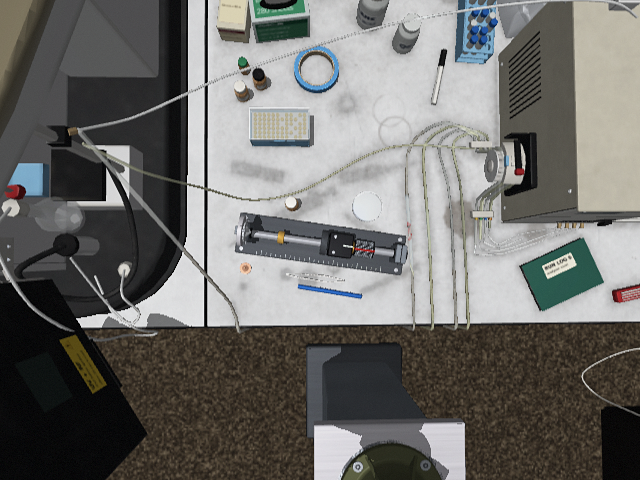

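The panel didn't move, so it is solid furniture. Its near vertical edge is at about (0.254, 0.397), or r = 0.47, from z = 0.30 upward. Swinging straight across would hit it, so I'll move away to the left, fold in close to the base, and sweep past at small radius.

```bash
python3 -m pendant '[[0,[9,8,-12],[0,0,0]],[0,[20,18,-25],[0,0,0]],[0,[32,30,-40],[0,0,0]],[0,[45,42,-57],[0,0,0]],[0,[58,54,-74],[0,0,0]],[0,[72,66,-92],[0,0,0]],[0,[82,76,-105],[0,0,0]],[0,[90,83,-115],[0,0,0]]]'; python3 - <<'E'
from h import *
o=telemetry.get_obs();print(o["qpos"].round(2),o["effort"].round(1),o["tool_pos"].round(4))
print(R.from_euler('xyz',o["tool_rot"],degrees=True).as_matrix().round(3)); print(togo([.096,.357,.05]))
E
```

```text
time_s: 2.42
tool_pos: [0.1485, 0.4992, 0.1183]
tool_rot: [156.2, 90.0, -139.6]
force: [-0.2, 0.7, -0.7]
grip_width: 0.0178
[-68.44   6.92  -8.43 107.72   1.08  65.47 -13.06] [  0.7 -35.2  -0.  -29.6  -0.    0.2   0.1] [0.1485 0.4992 0.1183]
[[-0.001 -0.9    0.435]
 [-0.     0.435  0.9  ]
 [-1.     0.    -0.001]]
(array([  68.4,  -14.6, -150.9]), array([ 1.267e+00, -1.000e-03,  0.000e+00]))
```

```bash
python3 -m pendant '[[0,[8,-2,-18],[0,0,0]],[0,[17,-4,-38],[0,0,0]],[0,[27,-6,-60],[0,0,0]],[0,[37,-8,-82],[0.05,0,0]],[0,[48,-10,-105],[0.15,0,0]],[0,[57,-12,-125],[0.25,0,0]],[0,[64,-14,-140],[0.36,0,0]],[0,[68,-15,-150],[0.48,0,0]],[0,[68,-15,-150],[0.6,0,0]],[0,[68,-15,-150],[0.7,0,0]]]'; python3 - <<'E'
from h import *
o=telemetry.get_obs();print(o["qpos"].round(2),o["effort"].round(1),o["tool_pos"].round(4))
print(R.from_euler('xyz',o["tool_rot"],degrees=True).as_matrix().round(3)); print(togo([.20,.31,.03]))
E
```

```text
time_s: 3.25
tool_pos: [0.0982, 0.3582, 0.0512]
tool_rot: [39.3, 90.0, 63.0]
force: [-0.8, 0.6, 0.3]
grip_width: 0.0001
[-66.76  -7.   -11.37 130.04  -1.63  56.79 -53.47] [ -0.4 -19.8   0.6 -25.8  -0.    0.1   1.1] [0.0982 0.3582 0.0512]
[[ 0.    -0.402  0.916]
 [ 0.001  0.916  0.402]
 [-1.     0.     0.001]]
(array([ 21.3, -85. ,  73.9]), array([ 0.56 ,  0.   , -0.001]))
```

```bash
python3 -m pendant '[[0,[5,0,0],[0.11,0,0]],[0,[10,-4,4],[0.22,0,0]],[0,[15,-12,10],[0.33,0,0]],[0,[20,-24,20],[0.44,0,0]],[0,[21,-38,32],[0.56,0,0]],[0,[21,-52,45],[0.56,0,0]],[0,[21,-66,57],[0.56,0,0]],[0,[21,-78,67],[0.56,0,0]],[0,[21,-85,74],[0.56,0,0]]]'; python3 - <<'E'
from h import *
o=telemetry.get_obs();print(o["qpos"].round(2),o["effort"].round(1),o["tool_pos"].round(4))
print(R.from_euler('xyz',o["tool_rot"],degrees=True).as_matrix().round(3)); print(togo([.283,.238,.08]),togo([.40,.12,.16]))
E
```

```text
time_s: 4.0
tool_pos: [0.2021, 0.3105, 0.0305]
tool_rot: [54.1, 89.9, 46.0]
force: [-0.2, 0.2, -0.3]
grip_width: 0.0005
[-57.27  -5.43  -3.65 131.56  -0.41  53.79 -68.83] [ -0.5 -20.9  -0.2 -25.7  -0.   -0.   -0.1] [0.2021 0.3105 0.0305]
[[ 0.001  0.142  0.99 ]
 [ 0.001  0.99  -0.142]
 [-1.     0.001  0.001]]
(array([-49.5, -60.2,  90.4]), array([ 0.004,  0.001, -0.001])) (array([-129.5, -160.3,  223. ]), array([ 0.004,  0.001, -0.001]))
```

```bash
python3 -m pendant '[[0,[-8,-13,15],[0,0,0]],[0,[-22,-30,38],[0,0,0]],[0,[-40,-48,65],[0,0,0]],[0,[-60,-66,92],[0.004,0,0]],[0,[-82,-88,122],[0.004,0,0]],[0,[-104,-112,155],[0.004,0,0]],[0,[-122,-136,190],[0.004,0,0]],[0,[-130,-154,215],[0.004,0,0]],[0,[-130,-160,223],[0.004,0,0]]]'; python3 - <<'E'
from h import *
o=telemetry.get_obs();print(o["qpos"].round(2),o["effort"].round(1),o["tool_pos"].round(4))
print(R.from_euler('xyz',o["tool_rot"],degrees=True).as_matrix().round(3)); 
P=CM+RX*.030; P[2]=.076+.017+.03; print(togo(P))
E
```

```text
time_s: 4.75
tool_pos: [0.4048, 0.1171, 0.1637]
tool_rot: [18.7, 89.5, 10.1]
force: [0.9, 0.1, 0.1]
grip_width: 0.0004
[-41.82  -9.84  20.01 117.93   3.65  70.91 -31.95] [ -0.6 -19.   -2.4 -29.3  -0.1   0.3   0.3] [0.4048 0.1171 0.1637]
[[ 0.008  0.151  0.988]
 [ 0.001  0.988 -0.151]
 [-1.     0.003  0.008]]
(array([ 41.7, -40.2, 146.1]), array([-0.005,  0.008, -0.003]))
```

```bash
python3 -m pendant '[[0,[10,-10,32],[-0.003,0.004,0]],[0,[20,-22,66],[-0.005,0.008,-0.003]],[0,[30,-32,98],[-0.005,0.008,-0.003]],[0,[40,-38,120],[-0.005,0.008,-0.003]],[0,[50,-40,128],[-0.005,0.008,-0.003]],[0,[52,-40,128],[-0.005,0.008,-0.003]],[0,[52,-40,128],[-0.005,0.008,-0.003]]]'; python3 - <<'E'
from h import *
o=telemetry.get_obs();print(o["tool_pos"].round(4))
print(R.from_euler('xyz',o["tool_rot"],degrees=True).as_matrix().round(3)); 
P=CM+RX*.012; P[2]=.076+.017; print(togo(P))
c=cam("side");cv2.imwrite("pics/s2.png",cv2.resize(c["image"][180:340,260:460],None,fx=4,fy=3.75,interpolation=2))
E
```

```text
time_s: 5.33
tool_pos: [0.5189, 0.0629, 0.107]
tool_rot: [-156.9, 89.4, -165.0]
force: [-0.2, -0.3, 0.3]
grip_width: 0.0003
[0.5189 0.0629 0.107 ]
[[-0.011  0.14   0.99 ]
 [-0.003  0.99  -0.14 ]
 [-1.    -0.004 -0.01 ]]
(array([13.9, -3.9,  7.6]), array([ 0.006, -0.01 ,  0.004]))
```

View pics/s2.png

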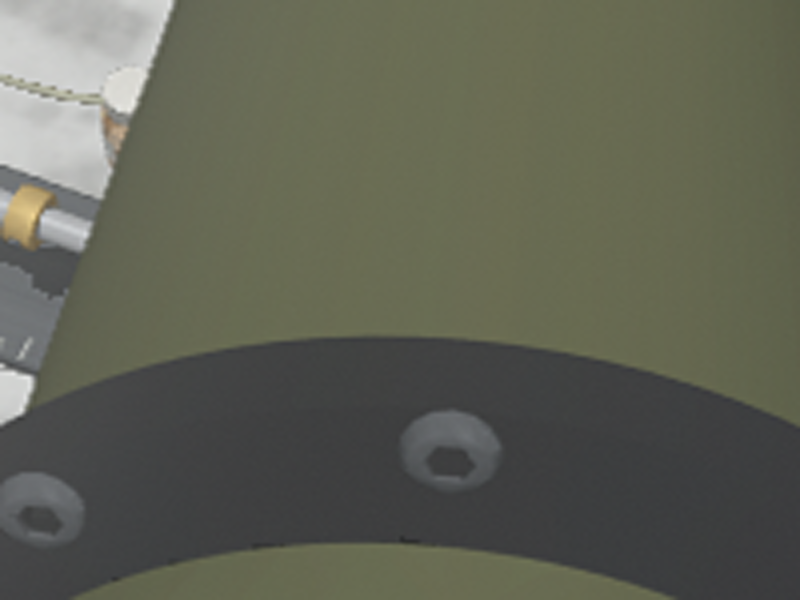

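```bash
python3 -m pendant '[[0,[0,0,0],[0,0,0]],[0,[0,0,0],[0,0,0]]]'; python3 - <<'E'
from h import *
o=telemetry.get_obs();print(o["tool_pos"].round(4),o["force"].round(2))
print(R.from_euler('xyz',o["tool_rot"],degrees=True).as_matrix().round(3)); 
P=CM+RX*.012; P[2]=.076+.017; print(togo(P))
c=cam("top");cv2.imwrite("pics/t2.png",cv2.resize(c["image"][150:350,200:460],None,fx=3,fy=3,interpolation=2))
E
```

```text
time_s: 5.55
tool_pos: [0.5194, 0.0637, 0.1089]
tool_rot: [-166.7, 89.6, -174.6]
force: [-0.4, -1.4, 0.4]
grip_width: 0.0006
[0.5194 0.0637 0.1089] [-0.42 -1.44  0.4 ]
[[-0.007  0.138  0.99 ]
 [-0.001  0.99  -0.138]
 [-1.    -0.002 -0.007]]
(array([15.9, -4.8,  7.1]), array([ 0.008, -0.007,  0.002]))
```

View pics/t2.png

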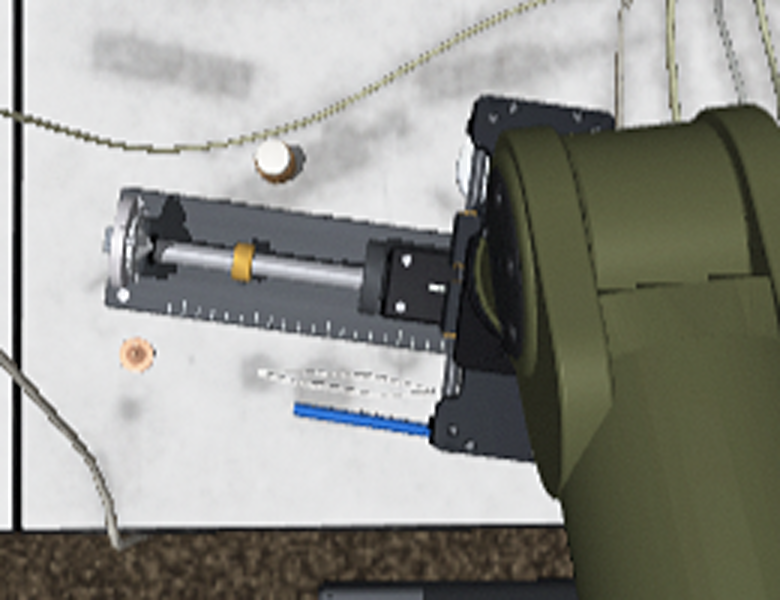

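```bash
python3 -m pendant '[[0,[6,-5,7],[0.008,-0.007,0.002]],[0,[11,-5,7],[0.008,-0.007,0.002]],[0,[14,-5,7],[0.008,-0.007,0.002]],[0,[16,-5,7],[0.008,-0.007,0.002]],[0,[17,-5,7],[0.008,-0.007,0.002]],[0,[17,-5,7],[0.008,-0.007,0.002]]]'; python3 - <<'E'
from h import *
o=telemetry.get_obs();print(o["tool_pos"].round(4),o["force"].round(2), "rel rig mm",(RX@(o["tool_pos"]-CM)*1e3).round(1),(RY@(o["tool_pos"]-CM)*1e3).round(1),((o["tool_pos"][2]-.093)*1e3).round(1))
print(R.from_euler('xyz',o["tool_rot"],degrees=True).as_matrix().round(3)); 
E
```

```text
time_s: 6.1
tool_pos: [0.5254, 0.0568, 0.0907]
tool_rot: [-140.8, 89.9, -149.3]
force: [-0.4, -0.3, 0.1]
grip_width: 0.0007
[0.5254 0.0568 0.0907] [-0.44 -0.33  0.05] rel rig mm 11.9 -1.2 -2.3
[[-0.002  0.147  0.989]
 [-0.001  0.989 -0.147]
 [-1.    -0.001 -0.002]]
```

```bash
python3 -m pendant '[[0,[0,0,-2],[0,0,0]],[0,[0,0,-4],[0,0,0]],[0,[0,0,-6],[0,0,0]],[0,[0,0,-6],[0,0,0]]]'; python3 -m pendant '[[0,[0,0,-2],[0,0,0]],[0,[0,0,-4],[0,0,0]],[0,[0,0,-6],[0,0,0]],[0,[0,0,-6],[0,0,0]]]'
```

```text
time_s: 6.43
tool_pos: [0.5193, 0.0578, 0.0912]
tool_rot: [-149.2, 89.9, -157.6]
force: [-0.2, -0.2, -0.6]
grip_width: 0.0003
time_s: 6.77
tool_pos: [0.5133, 0.0587, 0.0911]
tool_rot: [-148.7, 89.9, -157.2]
force: [-0.0, -0.5, 0.6]
grip_width: 0.0001
```

```bash
python3 -m pendant '[[0,[1,0,0],[0,0,0]],[0,[2,0,0],[0,0,0]],[0,[2,0,0],[0,0,0]]]'; python3 -m pendant '[[0,[1,0,0],[0,0,0]],[0,[2,0,0],[0,0,0]],[0,[2,0,0],[0,0,0]]]'
```

```text
time_s: 7.02
tool_pos: [0.5137, 0.0585, 0.0889]
tool_rot: [-136.1, 89.9, -144.6]
force: [0.1, 0.2, -0.7]
grip_width: 0.0006
time_s: 7.27
tool_pos: [0.5137, 0.0584, 0.0869]
tool_rot: [-137.1, 89.9, -145.6]
force: [0.6, 0.3, 0.3]
grip_width: 0.0008
```

```bash
python3 -m pendant '[[0,[1,0,0],[0,0,0]],[0,[2,0,0],[0,0,0]],[0,[2,0,0],[0,0,0]]]'; python3 - <<'E'
from h import *
for n in ["top","side"]:
    c=cam(n);cv2.imwrite(f"pics/{n}3.png",c["image"])
o=telemetry.get_obs();print(o["force"],o["effort"].round(1),o["wrist_torque"])
E
```

```text
time_s: 7.52
tool_pos: [0.5137, 0.0585, 0.0849]
tool_rot: [-137.8, 89.9, -146.3]
force: [0.2, 0.5, -0.5]
grip_width: 0.0001
[-0.09924468  0.75397446  0.26760777] [ -0.  -31.9   2.2 -27.9  -0.1   0.    0. ] [-0.092761    0.04599921 -0.02712003]
```

View pics/side3.png

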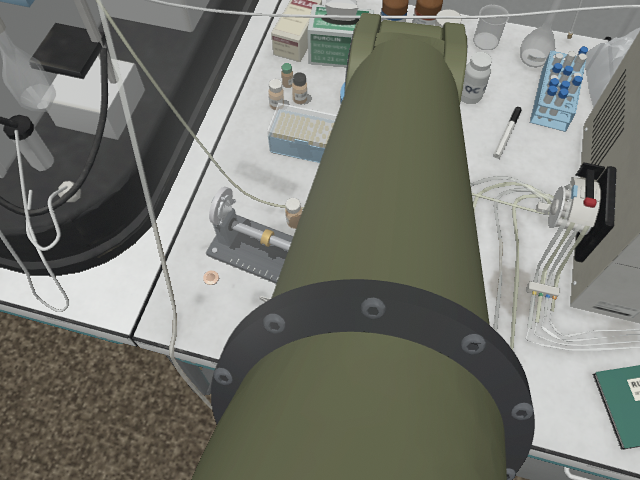

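```bash
python3 - <<'E'
from h import *
c=cam("top");W=cloud(c)
cv2.imwrite("pics/t3c.png",cv2.resize(c["image"][190:300,300:440],None,fx=5,fy=5,interpolation=2))
for r,k in [(230,345),(240,352),(255,350),(250,340),(240,340),(200,365),(285,360)]: print(r,k,W[r,k].round(3),c["image"][r,k])
E
```

```text
230 345 [0.554 0.092 0.013] [102  94  90]
240 352 [0.526 0.096 0.191] [30 26 24]
255 350 [0.501 0.099 0.19 ] [28 24 23]
250 340 [0.511 0.109 0.091] [55 52 50]
240 340 [0.53  0.108 0.09 ] [53 47 47]
200 365 [0.591 0.075 0.207] [59 54 49]
285 360 [0.452 0.085 0.209] [63 58 54]
```

View pics/t3c.png

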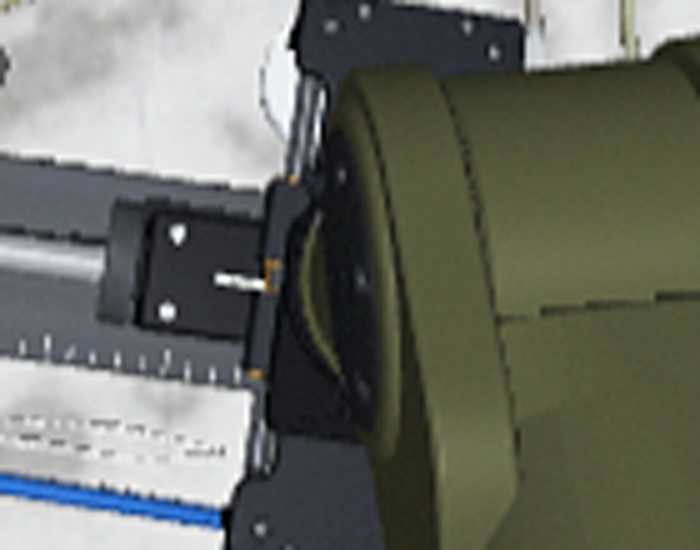

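```bash
python3 -m pendant '[[0,[-15,0,0],[0,0,0]],[0,[-35,-15,0],[0,0,0]],[0,[-40,-50,0],[0,0,0]],[0,[-40,-85,0],[0,0,0]],[0,[-40,-100,0],[0,0,0]],[0,[-40,-100,0],[0,0,0]]]'; python3 - <<'E'
from h import *
c=cam("top");W=cloud(c);cv2.imwrite("pics/t4.png",cv2.resize(c["image"][180:320,300:480],None,fx=4,fy=4,interpolation=2))
c=cam("side");cv2.imwrite("pics/s4.png",c["image"])
E
```

```text
time_s: 8.17
tool_pos: [0.4986, -0.0453, 0.1258]
tool_rot: [-88.9, 89.9, -97.8]
force: [0.5, -0.1, 0.2]
grip_width: 0.0009
```

View pics/t4.png

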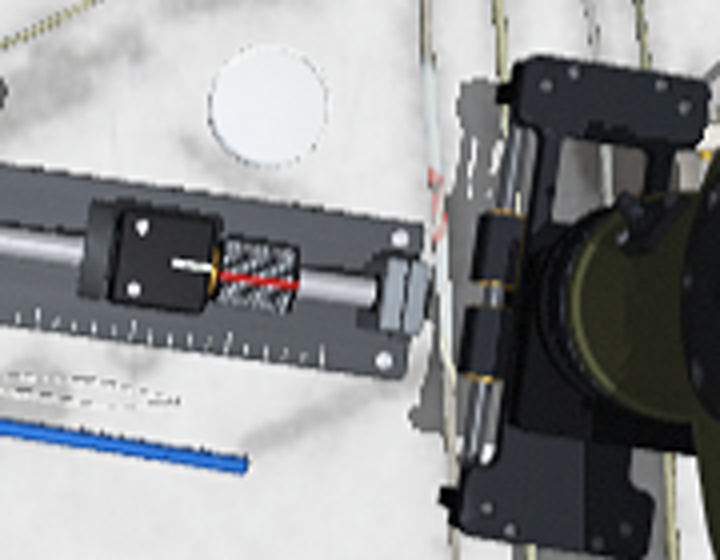

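View pics/s4.png

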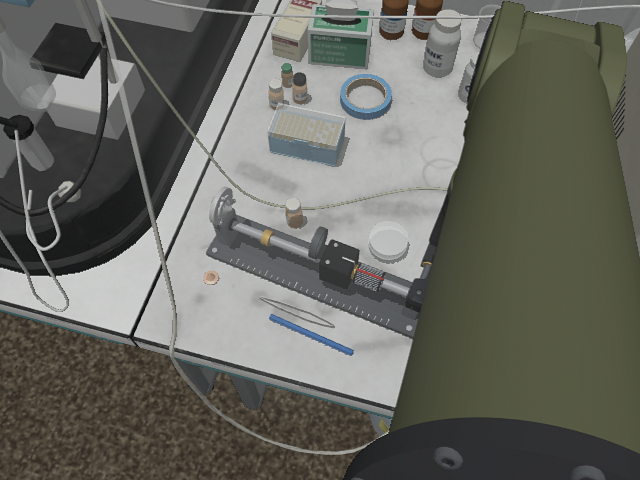

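The red line hasn't changed, so the fingertip never touched the collar, even though its height should have put it 8 mm in. I'll go back and probe down gently until there is contact force.

```bash
python3 -m pendant '[[0,[0,30,0],[0,0,0]],[0,[0,65,0],[0,0,0]],[0,[10,95,0],[0,0,0]],[0,[28,100,0],[0,0,0]],[0,[38,100,0],[0,0,0]],[0,[40,100,0],[0,0,0]],[0,[41,100,0],[0,0,0]],[0,[41,100,0],[0,0,0]]]'; python3 -m pendant '[[0,[0.5,0,0],[0,0,0]],[0,[1,0,0],[0,0,0]],[0,[1,0,0],[0,0,0]]]';python3 -m pendant '[[0,[0.5,0,0],[0,0,0]],[0,[1,0,0],[0,0,0]],[0,[1,0,0],[0,0,0]]]';python3 -m pendant '[[0,[0.5,0,0],[0,0,0]],[0,[1,0,0],[0,0,0]],[0,[1,0,0],[0,0,0]]]'
```

```text
time_s: 8.93
tool_pos: [0.5139, 0.0574, 0.0843]
tool_rot: [-123.1, 89.9, -131.7]
force: [-0.5, -0.6, -0.5]
grip_width: 0.0006
time_s: 9.18
tool_pos: [0.5142, 0.0581, 0.0837]
tool_rot: [-86.8, 90.0, -95.3]
force: [-0.7, 0.6, -0.3]
grip_width: 0.0006
time_s: 9.43
tool_pos: [0.5138, 0.0585, 0.0822]
tool_rot: [-136.4, 89.9, -144.8]
force: [-0.6, 0.4, 1.1]
grip_width: 0.0006
time_s: 9.68
tool_pos: [0.5137, 0.0585, 0.081]
tool_rot: [-136.2, 89.9, -144.7]
force: [0.8, -0.7, -0.3]
grip_width: 0.0006
```

```bash
python3 -m pendant '[[0,[-20,0,0],[0,0,0]],[0,[-55,0,0],[0,0,0]],[0,[-80,-20,-10],[0,0,0]],[0,[-90,-55,-22],[0,0,0]],[0,[-90,-92,-30],[0,0,0]],[0,[-90,-130,-35],[0,0,0]],[0,[-90,-165,-40],[0,0,0]],[0,[-90,-195,-40],[0,0,0]],[0,[-90,-205,-40],[0,0,0]],[0,[-90,-205,-40],[0,0,0]]]'; python3 - <<'E'
from h import *
o=telemetry.get_obs();print(o["qpos"].round(2));Rt=R.from_euler('xyz',o["tool_rot"],degrees=True).as_matrix()
c=cam("top");W=cloud(c);cv2.imwrite("pics/t5f.png",c["image"]);np.savez("t5.npz",W=W,im=c["image"])
p=o["tool_pos"]+Rt[:,0]*.017; r,k=w2px(c,p); print("tip px",r,k)
r,k=int(r),int(k);a,b=max(0,r-50),max(0,k-70);cv2.imwrite("pics/t5.png",cv2.resize(c["image"][a:r+50,b:k+70],None,fx=5,fy=5,interpolation=2))
print(a,b,W[r,k])
c=cam("side");cv2.imwrite("pics/s5f.png",c["image"])
E
```

```text
time_s: 10.52
tool_pos: [0.4435, -0.1412, 0.1717]
tool_rot: [-100.0, 90.0, -108.8]
force: [-0.1, -0.4, 0.2]
grip_width: 0.0002
[-26.94  -5.32  39.63 112.41   3.62  71.73   2.62]
tip px 286.6733981583557 483.5021383858091
236 413 [ 0.43411302 -0.20282582 -0.00133908]
```

View pics/t5.png

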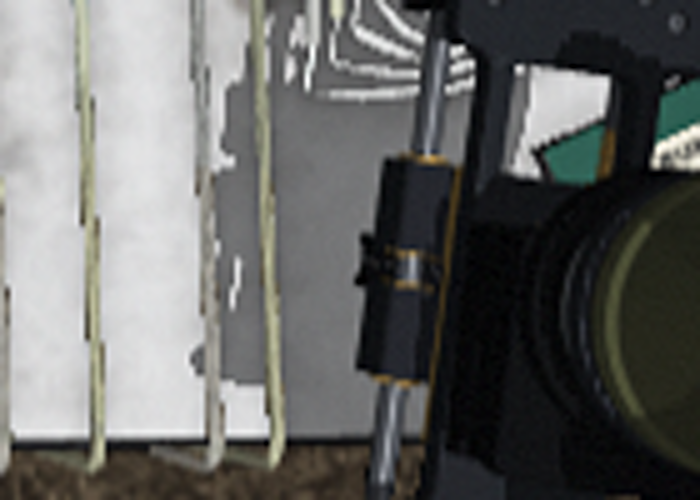

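View pics/s5f.png

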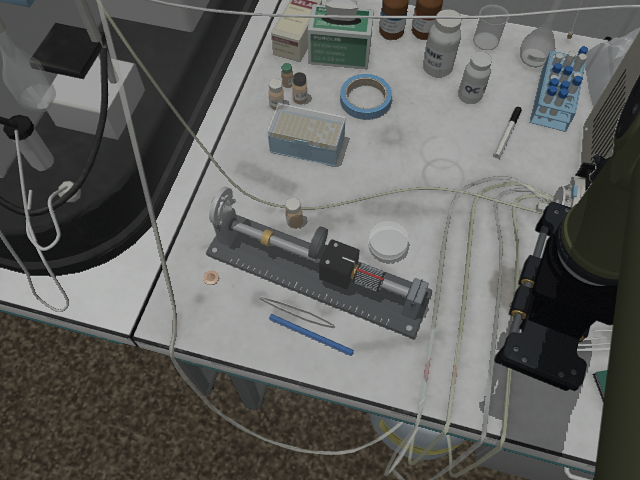

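View pics/t5f.png

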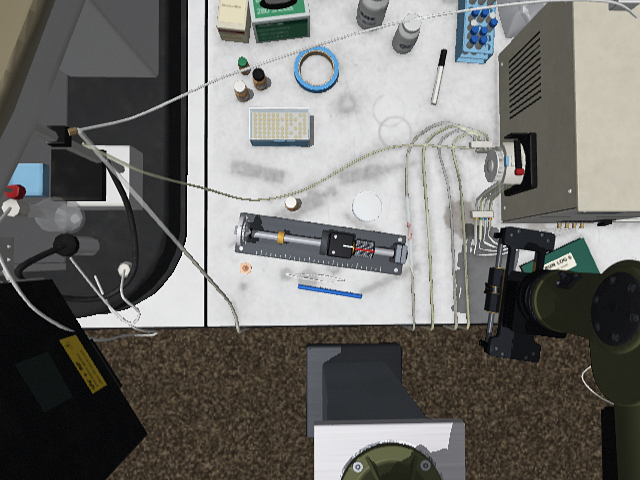

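```bash
python3 - <<'E'
from h import *
d=np.load("t5.npz");W=d["W"]
np.set_printoptions(linewidth=200)
print((W[280:298,480:500,2]*1000).round(0).astype(int))
for r in range(282,296,2):
  for k in (484,485,486,487): print(r,k,W[r,k].round(3))
E
```

```text
[[  0   1  -1  -2   0  -1   0  -2 262 269 270 273 277 277 279 278 280 279 279 278]
 [  3   0  -1  -2   0  -2  -2   2 262 266 271 273 277 279 278 278 279 277 279 280]
 [ -3  -1  -3  -2   3 187 193 257 263 265 268 277 277 277 278 280 279 277 278 280]
 [ -2   0  -3  -3   1 187 192 259 265 268 271 276 278 277 277 281 279 280 278 276]
 [  0   0  -1   1  -1 190 193 260 265 270 272 276 277 279 279 280 279 278 280 277]
 [  1   2  -2  -1   0 187 189 194 198 204 271 276 278 280 277 278 277 278 279 278]
 [  1   0   0  -1   0 185 190 193 199 202 205 209 268 275 275 274 275 280 279 276]
 [  0  -1   1  -1   1 185 191 194 199 203 207 211 270 269 274 271 274 273 233 232]
 [  1  -2  -2   0  -2 186 191 198 199 205  -1 208 270 270 271 272 272 272 236 235]
 [ -2   3   1  -2  -2 188 191 197 198 202 206 211 270 270 273 272 274 272 233 235]
 [ -1   0   1  -3 184 185 193 194 201 203 208 213 268 273 271 273 272 235 234 234]
 [ -1  -3  -1  -3 189 189 196 200 203 271 209 212 269 270 271 274 272 235 235 236]
 [ -3  -1  -1   0 187 195 260 266 271 271 274 277 273 276 275 276 272 233 236 236]
 [ -1   1   0   1  -1
[... 559 characters left out ...]
 0.45 -0.13  0.19]
284 486 [ 0.451 -0.13   0.193]
284 487 [ 0.455 -0.104  0.26 ]
286 484 [ 0.434 -0.205 -0.   ]
286 485 [ 0.447 -0.132  0.185]
286 486 [ 0.447 -0.131  0.19 ]
286 487 [ 0.447 -0.132  0.193]
288 484 [ 0.43  -0.205 -0.002]
288 485 [ 0.443 -0.131  0.186]
288 486 [ 0.444 -0.131  0.191]
288 487 [ 0.444 -0.13   0.198]
290 484 [ 0.44  -0.13   0.184]
290 485 [ 0.44  -0.131  0.185]
290 486 [ 0.44  -0.13   0.193]
290 487 [ 0.441 -0.131  0.194]
292 484 [ 0.437 -0.129  0.187]
292 485 [ 0.437 -0.128  0.195]
292 486 [ 0.443 -0.103  0.26 ]
292 487 [ 0.443 -0.102  0.266]
294 484 [ 0.417 -0.204  0.   ]
294 485 [ 0.417 -0.206  0.   ]
294 486 [ 0.44  -0.102  0.261]
294 487 [ 0.44  -0.102  0.266]
```

The depth picture explains it. The closed fingertips end about 13 mm above the reported TCP height, not 17 mm below it, so contact should come at a TCP height near 0.063. I'll go back and probe down to there.

```bash
python3 -m pendant '[[0,[0,35,6],[0,0,0]],[0,[0,75,14],[0,0,0]],[0,[0,115,22],[0,0,0]],[0,[0,152,30],[0,0,0]],[0,[10,185,38],[0,0,0]],[0,[40,203,40],[0,0,0]],[0,[75,205,40],[0,0,0]],[0,[92,205,40],[0,0,0]],[0,[97,205,40],[0,0,0]],[0,[98,205,40],[0,0,0]]]'; python3 -m pendant '[[0,[2,0,0],[0,0,0]],[0,[4,0,0],[0,0,0]],[0,[4,0,0],[0,0,0]]]';python3 -m pendant '[[0,[1,0,0],[0,0,0]],[0,[2,0,0],[0,0,0]],[0,[2,0,0],[0,0,0]]]';python3 -m pendant '[[0,[1,0,0],[0,0,0]],[0,[2,0,0],[0,0,0]],[0,[2,0,0],[0,0,0]]]'
```

```text
time_s: 11.45
tool_pos: [0.5123, 0.0602, 0.0715]
tool_rot: [-150.8, 89.7, -159.2]
force: [0.3, -0.7, 0.6]
grip_width: 0.0006
time_s: 11.7
tool_pos: [0.5146, 0.0588, 0.0702]
tool_rot: [15.6, 89.9, 7.2]
force: [-0.1, 0.0, -0.3]
grip_width: 0.0005
time_s: 11.95
tool_pos: [0.514, 0.0585, 0.0675]
tool_rot: [-131.1, 90.0, -139.6]
force: [-0.2, -0.2, 0.8]
grip_width: 0.0005
time_s: 12.2
tool_pos: [0.5136, 0.0585, 0.065]
tool_rot: [-138.5, 89.9, -146.9]
force: [-0.0, -0.8, 0.2]
grip_width: 0.0007
```

```bash
for i in 1; do python3 -m pendant '[[0,[1,0,0],[0,0,0]],[0,[1,0,0],[0,0,0]]]'; python3 -m pendant '[[0,[1,0,0],[0,0,0]],[0,[1,0,0],[0,0,0]]]';python3 -m pendant '[[0,[1,0,0],[0,0,0]],[0,[1,0,0],[0,0,0]]]'; done
```

```text
time_s: 12.37
tool_pos: [0.5136, 0.0585, 0.0639]
tool_rot: [-137.8, 89.9, -146.2]
force: [0.3, 1.1, 0.9]
grip_width: 0.0003
time_s: 12.53
tool_pos: [0.5137, 0.0585, 0.063]
tool_rot: [-137.0, 89.9, -145.5]
force: [1.3, -0.1, 0.4]
grip_width: 0.0005
time_s: 12.7
tool_pos: [0.5138, 0.0585, 0.0621]
tool_rot: [-132.8, 89.9, -141.2]
force: [0.1, -0.0, 0.7]
grip_width: 0.0005
```

```bash
python3 -m pendant '[[0,[1,0,0],[0,0,0]],[0,[1,0,0],[0,0,0]]]'; python3 -m pendant '[[0,[1,0,0],[0,0,0]],[0,[1,0,0],[0,0,0]]]';python3 -m pendant '[[0,[1,0,0],[0,0,0]],[0,[1,0,0],[0,0,0]]]'
```

```text
time_s: 12.87
tool_pos: [0.5139, 0.0585, 0.0613]
tool_rot: [-135.3, 89.9, -143.8]
force: [-0.8, -0.2, 1.7]
grip_width: 0.0009
time_s: 13.03
tool_pos: [0.5139, 0.0585, 0.0604]
tool_rot: [-133.1, 89.9, -141.6]
force: [-1.2, -0.8, 4.8]
grip_width: 0.0005
time_s: 13.2
tool_pos: [0.5142, 0.0585, 0.0597]
tool_rot: [-107.8, 90.0, -116.3]
force: [-1.6, -0.2, 7.3]
grip_width: 0.0008
```

```bash
python3 -m pendant '[[0,[0,0,-2],[0,0,0]],[0,[0,0,-5],[0,0,0]],[0,[0,0,-8],[0,0,0]]]'; python3 -m pendant '[[0,[-12,0,0],[0,0,0]],[0,[-12,0,10],[0,0,0]],[0,[-8,0,17],[0,0,0]],[0,[-2,0,17],[0,0,0]],[0,[0,0,17],[0,0,0]],[0,[0,0,17],[0,0,0]]]'
```

```text
time_s: 13.45
tool_pos: [0.5077, 0.0594, 0.0602]
tool_rot: [-6.0, 89.8, -14.5]
force: [-0.5, -0.1, 4.4]
grip_width: 0.0003
time_s: 13.95
tool_pos: [0.5242, 0.057, 0.0591]
tool_rot: [-33.2, 89.9, -41.7]
force: [2.4, -0.2, 6.7]
grip_width: 0.0004
```

```bash
python3 -m pendant '[[0,[0,0,-3],[0,0,0]],[0,[0,0,-7],[0,0,0]],[0,[0,0,-11],[0,0,0]],[0,[0,0,-15],[0,0,0]],[0,[0,0,-19],[0,0,0]],[0,[0,0,-20],[0,0,0]]]'; python3 -m pendant '[[0,[-25,-10,0],[0,0,0]],[0,[-50,-45,0],[0,0,0]],[0,[-50,-80,0],[0,0,0]],[0,[-50,-100,0],[0,0,0]],[0,[-50,-100,0],[0,0,0]]]'; cat >> h.py <<'E'
def red(c,name=None):
    W=cloud(c); im=c["image"].astype(int); b,g,r=im[...,0],im[...,1],im[...,2]
    D=W-CM; x=D@RX; y=D@RY
    # measured axis-offset via depth & color inside collar
    m=(abs(x)<.02)&(abs(y)<.024)&(W[...,2]>.04)&(W[...,2]<.085)
    rd=m&(r>90)&(g<.6*r)&(b<.6*r)
    if rd.sum()<3: return None,rd.sum()
    ang=np.arctan2(-(x[rd]),W[...,2][rd]-.060)
    return ang.mean().round(3),ang.std().round(3),rd.sum(), np.degrees(ang.mean()).round(1), y[rd].mean().round(4), np.hypot(x[rd],W[...,2][rd]-.06).mean().round(4)
def look(tag):
    out=[]
    for n,(a,bb,k,l) in {"top":(200,290,310,420),"side":(240,320,310,440)}.items():
        c=cam(n); print(n,red(c)); out.append(cv2.resize(c["image"][a:bb,k:l],(700,290 if 1 else 0),interpolation=2))
    cv2.imwrite(f"pics/{tag}.png",np.vstack(out))
E
python3 - <<'E'
from h import *
look("l1")
E
```

```text
time_s: 14.45
tool_pos: [0.5028, 0.0602, 0.0593]
tool_rot: [-139.9, 89.9, -148.4]
force: [0.1, 0.5, 5.3]
grip_width: 0.0002
time_s: 14.87
tool_pos: [0.4867, -0.0442, 0.1089]
tool_rot: [-126.0, 89.8, -134.9]
force: [-0.6, -0.0, 0.2]
grip_width: 0.0009
top (None, np.int64(0))
side (np.float64(1.957), np.float64(0.086), np.int64(10), np.float64(112.1), np.float64(0.0016), np.float64(0.0145))
```

View pics/l1.png

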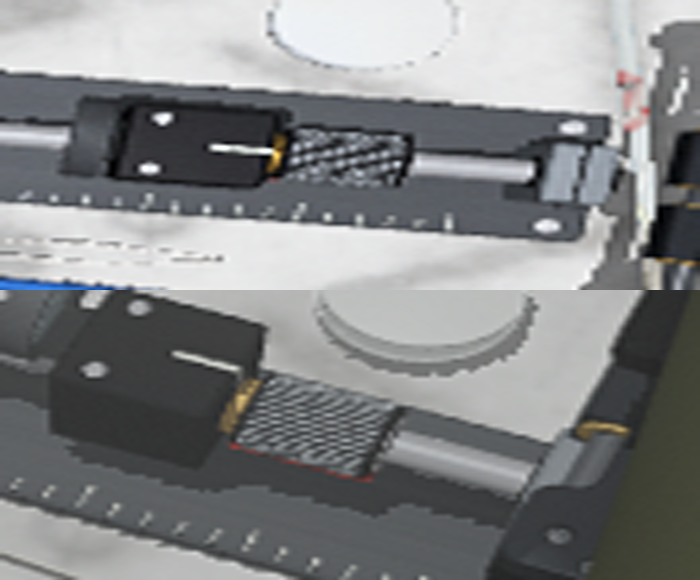

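One stroke of 20 mm turns the collar about 1.25 rad with no visible slip. The red line is now at the lower front edge of the collar, about 1.9 rad round. I'll keep stroking.

```bash
python3 -m pendant '[[0,[0,40,10],[0,0,0]],[0,[0,75,20],[0,0,0]],[0,[10,97,20],[0,0,0]],[0,[36,100,20],[0,0,0]],[0,[46,100,20],[0,0,0]],[0,[50,100,20],[0,0,0]],[0,[50,100,20],[0,0,0]]]'; 
python3 -m pendant '[[0,[0,0,-4],[0,0,0]],[0,[0,0,-8],[0,0,0]],[0,[0,0,-12],[0,0,0]],[0,[0,0,-16],[0,0,0]],[0,[0,0,-20],[0,0,0]],[0,[0,0,-20],[0,0,0]],[0,[-13,0,-20],[0,0,0]],[0,[-13,0,-2],[0,0,0]],[0,[-6,0,0],[0,0,0]],[0,[0,0,0],[0,0,0]]]'
python3 -m pendant '[[0,[0,0,0],[0,0,0]],[0,[0,0,-4],[0,0,0]],[0,[0,0,-8],[0,0,0]],[0,[0,0,-12],[0,0,0]],[0,[0,0,-16],[0,0,0]],[0,[0,0,-20],[0,0,0]],[0,[0,0,-20],[0,0,0]],[0,[-13,0,-20],[0,0,0]],[0,[-13,0,-2],[0,0,0]],[0,[-4,0,0],[0,0,0]]]'
```

```text
time_s: 15.55
tool_pos: [0.5231, 0.0608, 0.0591]
tool_rot: [112.5, 89.8, 104.2]
force: [0.5, 6.4, 6.6]
grip_width: 0.0002
time_s: 16.38
tool_pos: [0.5234, 0.0557, 0.0586]
tool_rot: [-85.8, 89.9, -94.4]
force: [3.6, -0.2, 9.3]
grip_width: 0.0004
time_s: 17.22
tool_pos: [0.5245, 0.0564, 0.0636]
tool_rot: [-22.0, 89.9, -30.6]
force: [0.3, -0.2, 0.4]
grip_width: 0.0006
```

```bash

python3 -m pendant '[[0,[4,0,0],[0,0,0]],[0,[4,0,-4],[0,0,0]],[0,[4,0,-8],[0,0,0]],[0,[4,0,-12],[0,0,0]],[0,[4,0,-16],[0,0,0]],[0,[4,0,-20],[0,0,0]],[0,[4,0,-20],[0,0,0]],[0,[-9,0,-20],[0,0,0]],[0,[-9,0,-2],[0,0,0]],[0,[0,0,0],[0,0,0]]]'
python3 -m pendant '[[0,[4,0,0],[0,0,0]],[0,[4,0,-4],[0,0,0]],[0,[4,0,-8],[0,0,0]],[0,[4,0,-12],[0,0,0]],[0,[4,0,-16],[0,0,0]],[0,[4,0,-20],[0,0,0]],[0,[4,0,-20],[0,0,0]],[0,[-10,0,-20],[0,0,0]],[0,[-46,-20,-20],[0,0,0]]]'
python3 -m pendant '[[0,[0,-35,0],[0,0,0]],[0,[0,-70,0],[0,0,0]],[0,[0,-80,0],[0,0,0]]]'
python3 - <<'E'
from h import *
look("l2")
E
```

```text
time_s: 18.05
tool_pos: [0.524, 0.0568, 0.0633]
tool_rot: [-30.9, 89.9, -39.4]
force: [0.6, -0.5, 1.8]
grip_width: 0.0005
time_s: 18.8
tool_pos: [0.4936, 0.0435, 0.1032]
tool_rot: [-158.3, 89.1, -166.5]
force: [0.1, 1.2, 0.8]
grip_width: 0.0003
time_s: 19.05
tool_pos: [0.4847, -0.0443, 0.1075]
tool_rot: [-142.4, 89.6, -151.2]
force: [-0.2, 0.3, -0.4]
grip_width: 0.0007
top (np.float64(1.471), np.float64(0.074), np.int64(5), np.float64(84.3), np.float64(-0.0084), np.float64(0.0152))
side (np.float64(1.321), np.float64(0.091), np.int64(41), np.float64(75.7), np.float64(-0.0003), np.float64(0.0146))
```

View pics/l2.png

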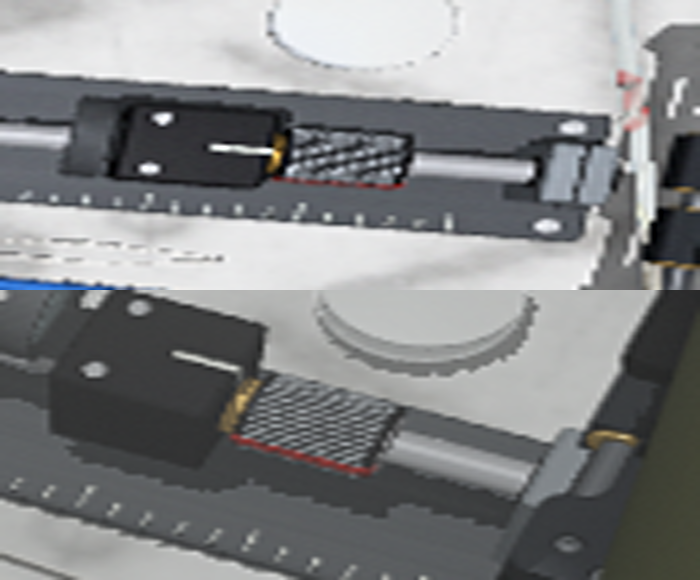

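The red line is visible again on the front at about 1.32 rad, so the collar is at roughly 7.6 rad (1.41 rad per stroke). Three more strokes, settling before each touch, then I'll look again.

```bash
python3 -m pendant '[[0,[0,40,10],[0,0,0]],[0,[0,80,20],[0,0,0]],[0,[10,99,20],[0,0,0]],[0,[30,100,20],[0,0,0]],[0,[46,100,20],[0,0,0]],[0,[46,100,20],[0,0,0]],[0,[46,100,20],[0,0,0]]]'; 
python3 -m pendant '[[0,[4,0,0],[0,0,0]],[0,[4,0,-4],[0,0,0]],[0,[4,0,-8],[0,0,0]],[0,[4,0,-12],[0,0,0]],[0,[4,0,-16],[0,0,0]],[0,[4,0,-20],[0,0,0]],[0,[4,0,-20],[0,0,0]],[0,[-9,0,-20],[0,0,0]],[0,[-9,0,-2],[0,0,0]],[0,[0,0,0],[0,0,0]]]'
python3 -m pendant '[[0,[4,0,0],[0,0,0]],[0,[4,0,-4],[0,0,0]],[0,[4,0,-8],[0,0,0]],[0,[4,0,-12],[0,0,0]],[0,[4,0,-16],[0,0,0]],[0,[4,0,-20],[0,0,0]],[0,[4,0,-20],[0,0,0]],[0,[-9,0,-20],[0,0,0]],[0,[-9,0,-2],[0,0,0]],[0,[0,0,0],[0,0,0]]]'
python3 -m pendant '[[0,[4,0,0],[0,0,0]],[0,[4,0,-4],[0,0,0]],[0,[4,0,-8],[0,0,0]],[0,[4,0,-12],[0,0,0]],[0,[4,0,-16],[0,0,0]],[0,[4,0,-20],[0,0,0]],[0,[4,0,-20],[0,0,0]],[0,[-10,0,-20],[0,0,0]],[0,[-46,-20,-20],[0,0,0]]]'
python3 -m pendant '[[0,[0,-35,0],[0,0,0]],[0,[0,-70,0],[0,0,0]],[0,[0,-80,0],[0,0,0]]]'
python3 - <<'E'
from h import *
look("l3")
E
```

```text
time_s: 19.73
tool_pos: [0.521, 0.0597, 0.062]
tool_rot: [-167.9, 89.7, -176.2]
force: [0.5, 1.6, 1.5]
grip_width: 0.0005
time_s: 20.57
tool_pos: [0.525, 0.0554, 0.0642]
tool_rot: [-33.2, 89.8, -41.7]
force: [1.5, -0.6, 0.5]
grip_width: 0.0006
time_s: 21.4
tool_pos: [0.5243, 0.0562, 0.0636]
tool_rot: [-35.4, 89.9, -43.9]
force: [0.3, 0.1, 0.6]
grip_width: 0.0002
time_s: 22.15
tool_pos: [0.4937, 0.0431, 0.1034]
tool_rot: [-157.2, 89.1, -165.4]
force: [-0.4, 0.8, -0.3]
grip_width: 0.0002
time_s: 22.4
tool_pos: [0.4847, -0.0445, 0.1077]
tool_rot: [-140.2, 89.6, -149.0]
force: [-0.2, -1.2, 0.4]
grip_width: 0.0005
top (np.float64(-0.55), np.float64(0.068), np.int64(34), np.float64(-31.5), np.float64(-0.0011), np.float64(0.0164))
side (np.float64(-0.661), np.float64(0.13), np.int64(42), np.float64(-37.9), np.float64(-0.0013), np.float64(0.017))
```

View pics/l3.png

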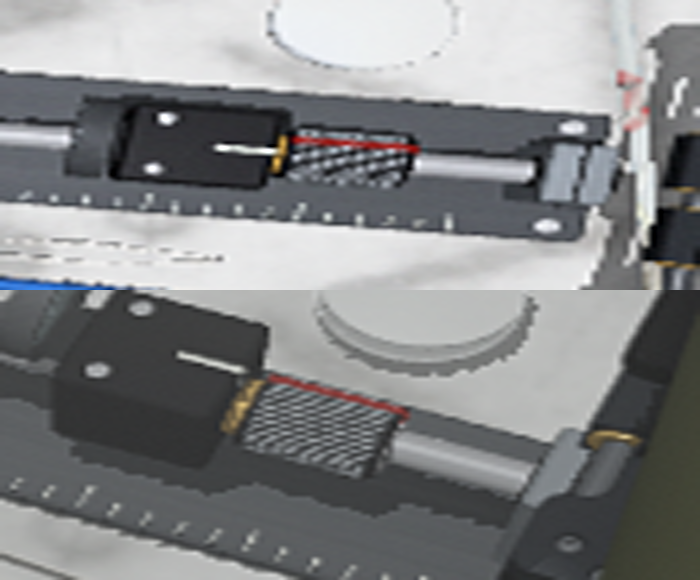

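The line is now at about -0.60 rad (11.97 rad in total), just behind the top. One short final stroke of about 9 mm will bring it to the top.

```bash
python3 -m pendant '[[0,[0,40,8],[0,0,0]],[0,[0,80,14],[0,0,0]],[0,[5,100,14],[0,0,0]],[0,[20,100,14],[0,0,0]],[0,[40,100,14],[0,0,0]],[0,[44,100,14],[0,0,0]],[0,[44,100,14],[0,0,0]],[0,[44,100,14],[0,0,0]]]'; python3 -m pendant '[[0,[4,0,0],[0,0,0]],[0,[6,0,0],[0,0,0]],[0,[6,0,0],[0,0,0]],[0,[6,0,-3],[0,0,0]],[0,[6,0,-6],[0,0,0]],[0,[6,0,-9],[0,0,0]],[0,[6,0,-9],[0,0,0]],[0,[0,0,-9],[0,0,0]],[0,[-14,0,-9],[0,0,0]],[0,[-44,-10,-14],[0,0,0]]]'
python3 -m pendant '[[0,[0,-35,0],[0,0,0]],[0,[0,-70,0],[0,0,0]],[0,[0,-90,0],[0,0,0]]]'
python3 - <<'E'
from h import *
look("l4")
E
```

```text
time_s: 23.17
tool_pos: [0.5159, 0.0584, 0.0646]
tool_rot: [-146.0, 89.8, -154.5]
force: [-0.1, -0.2, 0.2]
grip_width: 0.0004
time_s: 24.0
tool_pos: [0.4985, 0.0514, 0.1066]
tool_rot: [-152.2, 89.5, -160.5]
force: [-0.1, 1.2, -0.2]
grip_width: 0.0006
time_s: 24.25
tool_pos: [0.4868, -0.0424, 0.1096]
tool_rot: [-130.0, 89.9, -138.7]
force: [0.4, -0.4, -0.3]
grip_width: 0.0011
top (np.float64(0.032), np.float64(0.098), np.int64(45), np.float64(1.8), np.float64(-0.0019), np.float64(0.0156))
side (np.float64(-0.063), np.float64(0.066), np.int64(61), np.float64(-3.6), np.float64(-0.0011), np.float64(0.0163))
```

View pics/l4.png

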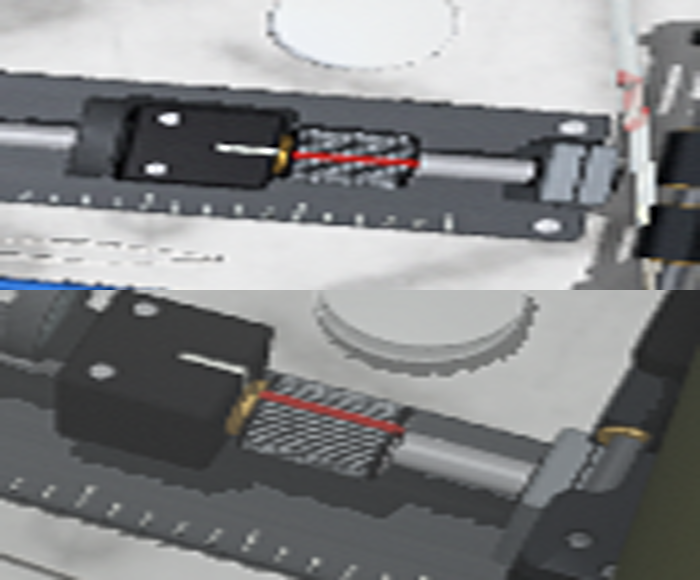

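The red line is in line with the white mark; I measure about 12.55 rad. Next I'll place the tip above the collar and behind the shoulder, then push.

```bash
python3 - <<'E'
from h import *
P=CM+RY*.0; P[2]=.071; print(togo(P))
c=cam("top");W=cloud(c);D=W-CM;y=D@RY;x=D@RX
m=(abs(x)<.02)&(W[...,2]>.083)&(W[...,2]<.096)&(y>0)&(y<.08); print("block top y range",np.percentile(y[m],[1,50,99]).round(4),m.sum(), "x",np.percentile(x[m],[2,98]))
E
```

```text
(array([ 38.1, 105.9,  11. ]), array([-0.008, -0.002,  0.002]))
block top y range [0.0243 0.0478 0.0716] 523 x [-0.01902978  0.01908763]
```

```bash
python3 -m pendant '[[0,[0,35,5],[-0.004,0,0]],[0,[0,72,10],[-0.008,0,0]],[0,[5,98,11],[-0.008,-0.002,0.002]],[0,[16,104,11],[-0.008,-0.002,0.002]],[0,[28,104,11],[-0.008,-0.002,0.002]],[0,[36,104,11],[-0.008,-0.002,0.002]],[0,[38,104,11],[-0.008,-0.002,0.002]],[0,[38,104,11],[-0.008,-0.002,0.002]],[0,[38,104,11],[-0.008,-0.002,0.002]]]'; python3 - <<'E'
from h import *
o=telemetry.get_obs();d=o["tool_pos"]-CM;print(RX@d,RY@d,o["tool_pos"][2]);print(R.from_euler('xyz',o["tool_rot"],degrees=True).as_matrix().round(3))
E
```

```text
time_s: 25.15
tool_pos: [0.5143, 0.0612, 0.0712]
tool_rot: [39.9, 89.9, 31.8]
force: [-0.1, -0.1, -0.3]
grip_width: 0.0004
0.0002508767118771241 0.0015079554925739454 0.07115227605912479
[[ 0.001  0.142  0.99 ]
 [ 0.001  0.99  -0.142]
 [-1.     0.001  0.001]]
```

```bash
python3 -m pendant '[[0,[1.5,4,0],[0,0,0]],[0,[1.5,8,0],[0,0,0]],[0,[1.5,11,0],[0,0,0]],[0,[1.5,14,0],[0,0,0]],[0,[1.5,17,0],[0,0,0]],[0,[1.5,20,0],[0,0,0]]]'; python3 -m pendant '[[0,[0,4,0],[0,0,0]],[0,[0,9,0],[0,0,0]],[0,[0,14,0],[0,0,0]],[0,[0,19,0],[0,0,0]],[0,[0,24,0],[0,0,0]],[0,[0,29,0],[0,0,0]],[0,[0,34,0],[0,0,0]],[0,[0,38,0],[0,0,0]]]'
python3 - <<'E'
from h import *
o=telemetry.get_obs();d=o["tool_pos"]-CM;print(RX@d,RY@d,o["tool_pos"][2])
c=cam("top");W=cloud(c)
cv2.imwrite("pics/l5.png",cv2.resize(c["image"][200:290,230:420],None,fx=4,fy=4,interpolation=2))
E
```

```text
time_s: 25.65
tool_pos: [0.5175, 0.0823, 0.0699]
tool_rot: [26.2, 89.9, 18.2]
force: [0.7, -1.1, 0.8]
grip_width: 0.0005
time_s: 26.32
tool_pos: [0.5224, 0.1207, 0.0697]
tool_rot: [53.6, 89.9, 45.6]
force: [1.0, -2.0, 0.9]
grip_width: 0.0009
-0.0003638336033024986 0.061597801475435685 0.06966240278167014
```

View pics/l5.png

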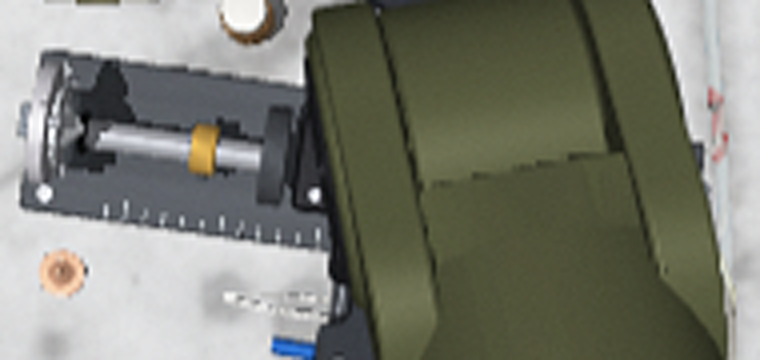

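```bash
python3 -m pendant '[[0,[0,4,0],[0,0,0]],[0,[0,9,0],[0,0,0]],[0,[0,14,0],[0,0,0]],[0,[0,19,0],[0,0,0]],[0,[0,24,0],[0,0,0]],[0,[0,28,0],[0,0,0]],[0,[0,32,0],[0,0,0]],[0,[0,34,0],[0,0,0]],[0,[0,34,0],[0,0,0]]]'; python3 -m pendant '[[0,[0,1,0],[0,0,0]],[0,[0,2,0],[0,0,0]],[0,[0,3,0],[0,0,0]],[0,[0,3,0],[0,0,0]]]'; python3 - <<'E'
from h import *
o=telemetry.get_obs();d=o["tool_pos"]-CM;print(RX@d,RY@d,o["tool_pos"][2],o["force"])
E
```

```text
time_s: 27.12
tool_pos: [0.5272, 0.1547, 0.0697]
tool_rot: [60.9, 89.9, 52.9]
force: [-0.6, 0.7, -0.0]
grip_width: 0.0006
time_s: 27.45
tool_pos: [0.5276, 0.1565, 0.0697]
tool_rot: [47.2, 89.9, 39.1]
force: [-0.8, -1.3, 0.3]
grip_width: 0.0003
-0.0004985740006398863 0.09781282107696171 0.0697250837433559 [-0.76455485 -1.25628576  0.25243278]
```

```bash
for a in 1; do python3 -m pendant '[[0,[0,1,0],[0,0,0]],[0,[0,2,0],[0,0,0]],[0,[0,2,0],[0,0,0]]]';python3 -m pendant '[[0,[0,1,0],[0,0,0]],[0,[0,2,0],[0,0,0]],[0,[0,2,0],[0,0,0]]]'; python3 -m pendant '[[0,[0,1,0],[0,0,0]],[0,[0,1,0],[0,0,0]]]'; done
```

```text
time_s: 27.7
tool_pos: [0.5279, 0.1587, 0.0697]
tool_rot: [47.8, 89.9, 39.8]
force: [-0.4, -0.4, 0.1]
grip_width: 0.0005
time_s: 27.95
tool_pos: [0.5281, 0.1601, 0.0697]
tool_rot: [18.0, 89.9, 10.0]
force: [-0.6, -2.6, 0.0]
grip_width: 0.0009
time_s: 28.12
tool_pos: [0.5281, 0.1602, 0.0695]
tool_rot: [-61.1, 89.9, -69.2]
force: [-1.1, -4.7, 1.2]
grip_width: 0.0005
```

```bash
python3 -m pendant '[[0,[0,1,0],[0,0,0]],[0,[0,1,0],[0,0,0]]]'; python3 -m pendant '[[0,[0,1,0],[0,0,0]],[0,[0,1,0],[0,0,0]]]'; python3 - <<'E'
from h import *
c=cam("top");cv2.imwrite("pics/l6.png",cv2.resize(c["image"][200:290,230:420],None,fx=4,fy=4,interpolation=2))
E
```

```text
time_s: 28.28
tool_pos: [0.5281, 0.1602, 0.0694]
tool_rot: [-85.5, 89.9, -93.6]
force: [-1.4, -7.3, 0.5]
grip_width: 0.0006
time_s: 28.45
tool_pos: [0.5281, 0.1603, 0.0693]
tool_rot: [-94.8, 89.8, -102.9]
force: [-2.2, -7.8, 2.4]
grip_width: 0.0006
```

View pics/l6.png

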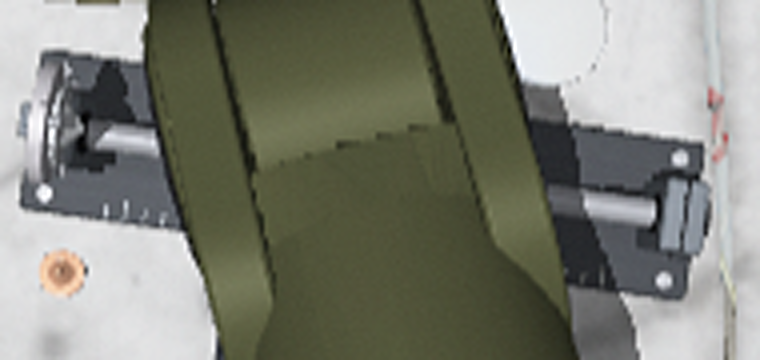

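Firm stop: the TCP stays at y = 0.1602 while the force climbs to about 8 N. I'll back off along the rod, lift, and move aside to check.

```bash
python3 -m pendant '[[0,[0,-4,0],[0,0,0]],[0,[0,-9,0],[0,0,0]],[0,[0,-12,0],[0,0,0]],[0,[-15,-12,0],[0,0,0]],[0,[-45,-12,0],[0,0,0]],[0,[-75,-25,0],[0,0,0]],[0,[-85,-60,0],[0,0,0]],[0,[-85,-98,0],[0,0,0]],[0,[-85,-138,0],[0,0,0]],[0,[-85,-178,-10],[0,0,0]]]'; python3 -m pendant '[[0,[0,-40,-8],[0,0,0]],[0,[0,-80,-16],[0,0,0]],[0,[0,-110,-20],[0,0,0]],[0,[0,-120,-20],[0,0,0]],[0,[0,-120,-20],[0,0,0]]]'
python3 - <<'E'
from h import *
import h
h.CM=CM+RY*.089
out=[]
for n,(a,b,k,l) in {"top":(190,290,230,420),"side":(190,345,200,440)}.items():
    c=cam(n); print(n,red(c)); cv2.imwrite(f"pics/f_{n}.png",cv2.resize(c["image"][a:b,k:l],None,fx=4 if n=="top" else 3,fy=4 if n=="top" else 3,interpolation=2))
E
```

```text
time_s: 29.33
tool_pos: [0.4951, -0.0125, 0.1555]
tool_rot: [25.1, 89.7, 17.2]
force: [0.0, -0.9, 0.2]
grip_width: 0.0001
time_s: 29.75
tool_pos: [0.4571, -0.13, 0.155]
tool_rot: [35.1, 89.8, 26.8]
force: [0.6, 0.6, 0.8]
grip_width: 0.0002
top (np.float64(0.038), np.float64(0.089), np.int64(42), np.float64(2.2), np.float64(-0.0018), np.float64(0.0153))
side (np.float64(-0.08), np.float64(0.07), np.int64(55), np.float64(-4.6), np.float64(-0.0005), np.float64(0.0158))
```

View pics/f_top.png

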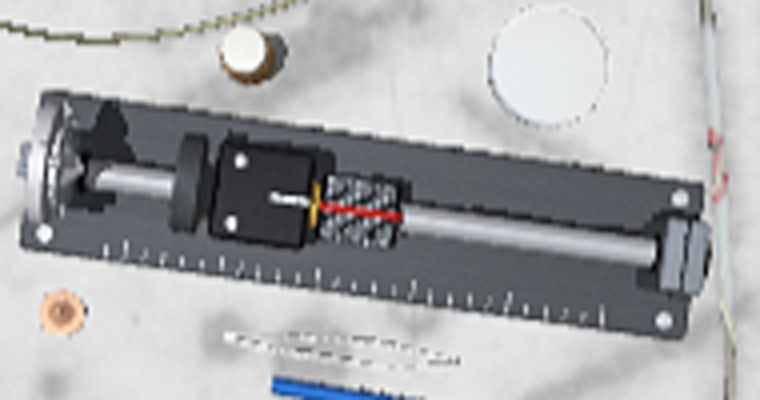

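View pics/f_side.png

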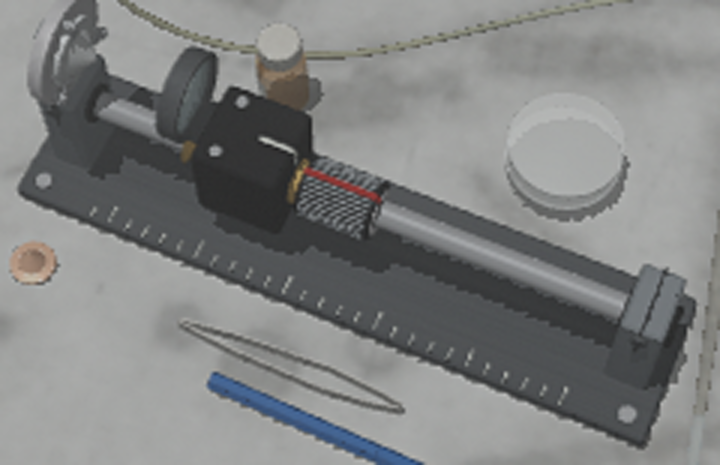

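The block is against the brass ring, at about (187,152) in the side crop. The red line is still up beside the white line, and the loose items are where they were. I'll hand in.

```bash
python3 -c "
from cell import env,telemetry
print(telemetry.get_obs()['force']); print(env.sign_off())"
```

```text
[0.34825484 0.70960722 0.61717582]
the job is handed in; nothing more can be done
None
```

I loosened the collar by two turns, then pushed the freed carriage along the rod to the brass stop ring and handed the job in at about 30 s. No verdict was reported.

- **Collar:** it took nine strokes, the first and last of them short. The red line came round twice and ended up beside the white line. I measured about 12.55 rad before the push and the same after it; the two cameras read +0.04 and −0.08 rad from straight up. The line started at about 0.08 rad, so the change from the start is about 12.5 rad.
- **Carriage:** I pushed on the shoulder until the position stopped changing and the force rose from under 3 N to about 8 N. In the last pictures the block sits against the ring, the arm is clear, and the loose things are in place.

Three things did not go as expected:
- **Fingertips:** the closed fingertips ended about 14 mm above the reported TCP, not 17 mm ahead of it as `env.tip_reach` says. My first probes over the collar therefore touched nothing, and I took the contact height from the force instead.
- **Panel:** a solid dark panel stood between the start pose and the bench, so I went round it close to the base.
- **Early movement:** the carriage crept about 2 mm away from the stop during the last loosening strokes, before the push.

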